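Clamp sample jars on the shaker platform

TASK

Stand every amber jar from the bench upright on the grey shaker platform, between its fixed fence and its clamp bar. Turn the T-handle clockwise as seen from above until it stops, so that the clamp bar comes up to the jars, then pick up the mallet and tap the steel wedge in by its protruding butt until it goes no further and the jars sit tight; do not push the wedge with the fingers. Finally lay the mallet flat on its black mat again, and leave the other things on the bench where they are.

Things in the scene. Friction and masses are not known exactly. Their poses are not given: they have to be found in the camera images.
- platform: Fixed grey shaker platform with clamp; yaw varies. Origin on the bench; x across the row of jars from clamp bar to fence, y along the row, z up. Base plate: top 12 mm above the bench, x -125 to 75, y -233 to 137 mm. The clamp head lies at -x: bar, then wedge, then a rail 41 mm tall, ending at x -91 when open. Gearbox under the T-handle: 70 x 70 mm, 90 mm tall, centre x -55, y -185.
- lane (a point): Middle of the open lane for jars, on the base plate's top, 12 mm above the bench, midway between fence and open clamp bar (70 mm apart; each about 40 mm tall from the bench). Jars stand anywhere along it with centres within 110 mm of it along the platform's y; they may touch the faces or not before clamping.
- fence_face (a point): Middle of the inner face of the fixed aluminium fence, at platform x = 35 mm, 27 mm above the bench; the fence is 260 mm long and its top is 40 mm above the bench.
- bar_face (a point): Middle of the clamp bar's rubber face, 27 mm above the bench, at platform x = -35 mm when open. The bar is 240 mm long, parallel to the fence, its top 41 mm above the bench.
- clamp_bar: The clamp bar that presses the jars to the fence. Its origin is of no use; see bar_face.
- tee (a joint): T-handle angle in rad: 0 fully open, grows clockwise seen from above, stop at 10.0; starts between 0 and 1.2. Stays where left, friction about 0.2 N m. Each rad moves the clamp head (bar, wedge, rail) 1.8 mm towards the fence, pushing jars before it; at the stop 52 mm is left, so the 50 mm jars are still slightly loose.
- tee_hub (a point): Centre of the T-handle's steel crossbar, on its vertical turning axis, 115 mm above the bench. Crossbar: level round rod 12 mm thick, 104 mm between the centres of its 16 mm ball ends, free all round except for the 16 mm stem below with a 26 mm collar in the middle. The rod's axis is 25 mm above the gearbox.
- tee_end (a point): Centre of one ball end of the crossbar, 52 mm from tee_hub at the same height; gives the crossbar's direction. The other end is opposite.
- wedge (a joint): How far the wedge is driven in (m): starts between 0 and 0.010, home at its stop at 0.045. It slides along the platform's -y in the clamp head, with about 5 N friction plus 50 N s/m drag, and stays where left. Going in, it moves the clamp bar up to 2.7 mm further, which grips the jars.
- wedge_butt: Origin: centre of the flat end face of the wedge's butt, a dark steel block 30 mm wide, 32 mm tall (15 to 47 mm above the bench) sticking out of the clamp head on the platform's +y side. The face looks along +y; drive it along the platform's -y. Moves with wedge and clamp head. Below it only the base plate (to y 137 mm) and bench.
- mallet: Mallet lying flat, 0.35 kg. Origin: on its underside below the grip point, near its centre of mass; x along the handle to the head, y along the head between its striking faces, z up. Wooden handle 24 x 24 mm, axis 18 mm above the underside, x -98 to 27 mm, end knob 36 mm tall at x -116 to -94; white nylon head 36 x 84 x 36 mm (x, y, z) centred at x = 45 mm.
- mallet_head (a point): Centre of the mallet's head, 18 mm above its underside; the striking faces are 42 mm from it along the mallet's y, either side.
- mat: Fixed thin black rubber mat, 220 (x) x 160 (y) x 3 mm, on the bench, on which the mallet starts. Origin: centre of its underside.
- jar_a: Squat amber glass jar with white lid, standing upright, 50 mm diameter, 60 mm tall in all (glass 42 mm tall, lid 49 mm diameter from 44 to 60 mm), bottom-heavy, about 0.16 kg. Origin: centre of its underside; its z axis points up through the lid. It may be absent (then its state is None). All jars are alike.
- jar_b: Squat amber glass jar with white lid, standing upright, 50 mm diameter, 60 mm tall in all (glass 42 mm tall, lid 49 mm diameter from 44 to 60 mm), bottom-heavy, about 0.16 kg. Origin: centre of its underside; its z axis points up through the lid. It may be absent (then its state is None). All jars are alike.
- jar_c: Squat amber glass jar with white lid, standing upright, 50 mm diameter, 60 mm tall in all (glass 42 mm tall, lid 49 mm diameter from 44 to 60 mm), bottom-heavy, about 0.16 kg. Origin: centre of its underside; its z axis points up through the lid. It may be absent (then its state is None). All jars are alike.
- jar_d: Squat amber glass jar with white lid, standing upright, 50 mm diameter, 60 mm tall in all (glass 42 mm tall, lid 49 mm diameter from 44 to 60 mm), bottom-heavy, about 0.16 kg. Origin: centre of its underside; its z axis points up through the lid. It may be absent (then its state is None). All jars are alike.
- beaker: Glass beaker 74 mm wide, 90 mm tall, not part of the work. Origin: centre of its underside.
- vial_rack: Blue vial rack 90 x 130 x 44 mm, not part of the work. Origin: centre of its underside.
- tip_box: Clear pipette tip box 120 x 80 x 50 mm, not part of the work. Origin: centre of its underside.
Things that resemble listed ones, but are neither listed nor needed, are in the scene too. Leave any pink look-alike of the jar_a alone.

How it is judged:
By the outcome, as a careful person would: the job done as asked, in the order asked, and still so for the second after the job is handed in, with the robot touching nothing.
Of jar_a, jar_b, jar_c, jar_d only 2 to 4 are there at a start; the rules pass over those that are not, and their reading is None.
At some moment in a run one of jar_a, jar_b, jar_c, jar_d, mallet may be knocked a few centimetres aside while the robot is not near it.
It also fails if it takes over 210 s, if anything falls off the work surface, if the arm or the gripper's body presses on something with over 40 N, if the wrist force passes 120 N, or if a joint passes its speed limit or range.

ROBOT

A 6-joint arm with a two-finger parallel gripper is mounted at the origin on the work surface. World frame = base frame: x ahead of the robot, y to its left, z up, the work surface at z = 0. Lengths are in m, angles in rad, forces in N, time in s.
With the tool pointing down it reaches from about 0.325 to 0.875 m from the base axis. Payload 4.4 kg.
Tool frame: the origin (TCP) lies at the centre of the arm's flange, where the gripper is bolted on; the fingertips stand bot.tip_reach ahead of it and the grasp point (between the pads) lies 155 mm ahead of it (bot.tip_reach is the distance from the TCP to the fingertips, in m); z points along the fingers, x is the direction in which the jaws open and shut, and the axes are right-handed (so a half turn about z gives the same grasp; the last joint's range is limited). The gripper opens to 85 mm and grips with 20 to 120 N. Pads are 22 mm wide; open, the fingers measure 114 mm over their backs; the gripper's body (76 mm by 85 mm) begins 54 mm behind the grasp point. The pads swing forward as they close: fully open they stand 13 mm farther back than shut.
Start: joints at [-0.15, 0.207, 1.542, -0, 1.393, -0.15], TCP at [0.575, -0, 0.405] pointing down, gripper open.
Joint ranges: [-2.73, 2.73], [-0.86, 2.22], [0.23, 2.46], [-1.11, 4.25], [0.08, 2.63], [-2.82, 2.82]. Speed limits (rad/s): [2.79, 2.79, 3.14, 3.14, 3.14, 3.14].

INTERFACE

Orientations are given as a 3x3 rotation matrix whose columns are the frame's x, y, z axes.
In Python, from rig import bot gives the robot as it stands. The module is installed in compiled form; this text tells all that it offers.
- The arm moves only by the tool arm_command, never from a script. Its argument "increments" is a list of rows, each a list of 3 entries, a list of its own where there are three numbers: the shift along the tool's x, y, z in cm, then the turn, a rotation vector about the tool's x, y, z in degrees, then the finger opening in cm, from 0 to 8.54. A call has 1 to 10 rows; each row shifts and turns the commanded pose from where the row before left it, along the tool's axes as they then stand; what a row does not reach is not made up. A row lasts 1/8 s, in which the tool goes at most 62.5 mm and 10.7 degrees, less where a joint would pass 70% of its speed; a pose out of reach is approached as far as the arm can. A call is refused whole if a number of a shift passes 6.25 or a number of a turn 10.7, either way. A call with a gripper value outside its range is refused whole. The fingers move at their own pace and stop on an object; the grip force is fixed at half the most. Time passes only in rows, so rows that do not move let the fingers close. It gives the time, the measured TCP pose, the force and the opening at its end, in the units of the state.
- bot.read_state(): the state, without advancing time (a new reading comes with each control period).
- bot.camera(name): name is "scene" or "side" or "wrist"; returns a dict with "frame" (420x560x3 uint8, red, green, blue), "fx", "fy", "cx", "cy" (pixels), "R" (3x3) and "t" (3): a world point X has camera coordinates R X + t. Camera axes: x right, y down, z forward; pixel columns grow to the right and rows downward; lengths in m; the calibration is good to about 2 mm. A picture is of the moment at which its call begins. There is no depth.
- bot.sign_off(): hands the job in, once; it reports no verdict.
The state is a dict: "time_s": time; "q": joint angles; "qvel": joint speeds; "joint_efforts": joint torques, N m; "position": TCP position; "tcp_rot": TCP orientation; "contact_force": force on the tool from outside, world axes, zero at the start; "ft_torque": the same for the moment, N m; "grip_width": opening from 0.0 (shut) to 1.0 (fully open).
Only numpy, scipy, OpenCV 4.12 (cv2) and the standard library are available. Lean on these libraries where they do the work, as an engineer would, in place of code of your own. Each camera call takes 0.05 s, during which the arm holds its last target. There are 200 camera calls.

## Working session

There is one attempt and no reset: what is moved stays moved. The work goes in short steps, Python scripts to look and compute and a tool call to move; the robot and the scene stay as the last step left them, time stands still between calls to the robot, and variables do not carry over. Pictures are saved under pics/ and viewed, about 12 in all and at most 16, crops included, and the job is handed in when it is done.

Besides the shell and the picture viewer there is one more tool, called after "Request:" in YAML: its name, and indented under it one key for each argument. arm_command: Moves the arm, as the interface text tells. Its arguments: {"type":"object","properties":{"increments":{"type":"array"}},"required":["increments"]}

```bash
mkdir -p pics; ls; cat > h.py <<'E'
import numpy as np, cv2
from rig import bot
def snap(name,fn,crop=None,scale=1):
    c=bot.camera(name); f=c["frame"][:,:,::-1].copy()
    np.savez('pics/'+fn+'.npz',**{k:np.array(v) for k,v in c.items()})
    if crop: x0,y0,x1,y1=crop; f=f[y0:y1,x0:x1]
    if scale!=1: f=cv2.resize(f,None,fx=scale,fy=scale,interpolation=cv2.INTER_CUBIC)
    cv2.imwrite('pics/'+fn+'.png',f); return c
def load(fn): return dict(np.load('pics/'+fn+'.npz'))
def pix(c,u,v,z):
    R,t=c["R"],c["t"]; d=R.T@np.array([(u-c["cx"])/c["fx"],(v-c["cy"])/c["fy"],1]); o=-R.T@t
    return o+d*(z-o[2])/d[2]
def proj(c,X):
    p=c["R"]@np.array(X)+c["t"]; return np.array([c["fx"]*p[0]/p[2]+c["cx"],c["fy"]*p[1]/p[2]+c["cy"]])
E
python3 - <<'E'
from h import *
a=snap('scene','s0',None,1.42); b=snap('side','d0',None,1.42)
for c in(a,b): print(-c["R"].T@c["t"],c["fx"],c["R"][2])
print(bot.read_state(),bot.tip_reach)
E
```

```text
pics
[1.2830668  0.33517087 0.80678039] 459.08347513961996 [-0.67183854 -0.28275861 -0.68460247]
[ 0.55657039 -0.84395533  0.65768171] 403.47197663000014 [ 0.06816348  0.844365   -0.53141461]
{'time_s': 0.1, 'q': array([-1.50465257e-01,  2.07367694e-01,  1.54284458e+00,  2.23859990e-05,
        1.39349521e+00, -1.50479805e-01]), 'qvel': array([-1.82245040e-03,  3.50139158e-05, -4.55208594e-03, -1.07349250e-03,
        8.09609626e-04, -8.63627433e-04]), 'joint_efforts': array([-6.50861111e-04, -3.84093010e+01, -2.92548752e+01, -2.51638894e-04,
        4.84987657e-03,  7.72491080e-05]), 'position': array([5.74666083e-01, 6.24655902e-05, 4.03606921e-01]), 'tcp_rot': array([[ 9.99997821e-01,  1.02221824e-05, -2.08762819e-03],
       [ 1.09294827e-05, -9.99999943e-01,  3.38794551e-04],
       [-2.08762460e-03, -3.38816630e-04, -9.99997764e-01]]), 'contact_force': array([ 0.49082456,  0.06260528, -0.44792317]), 'ft_torque': array([ 0.01989717,  0.00182457, -0.02677987]), 'grip_width': 0.998033361992348} 0.1734
```

View pics/s0.png

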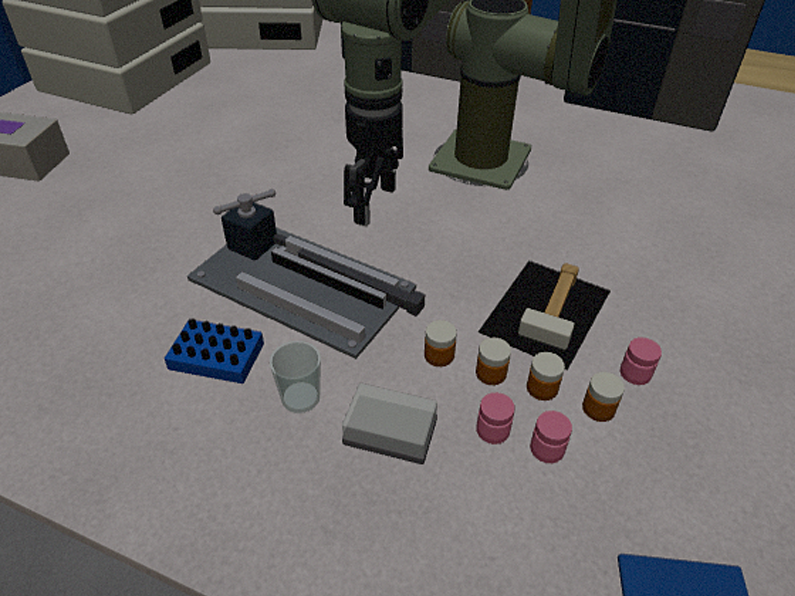

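View pics/d0.png

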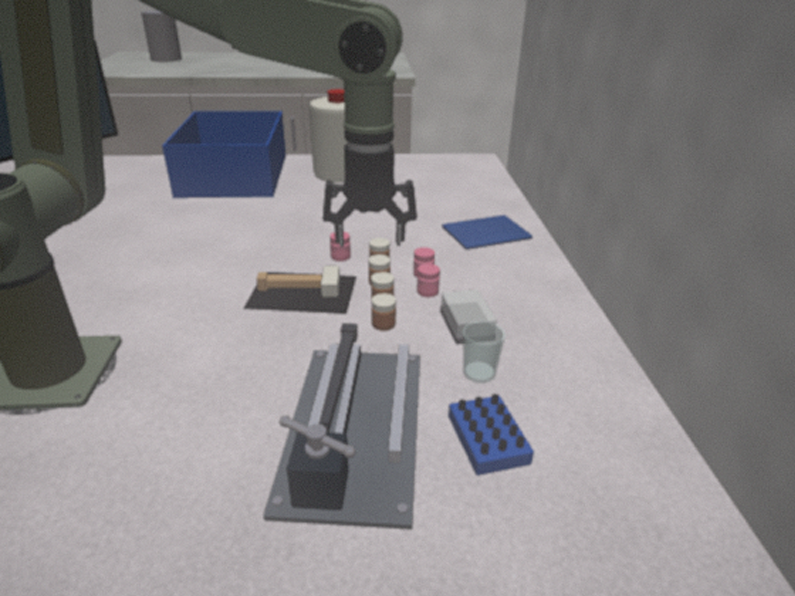

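Scene view (795 px wide): the amber candidates have lids at (440,328), (494,350), (547,363) and (606,384). The pink look-alikes, to leave alone, are at (643,350), (497,408) and (552,428). The mallet is on the black mat at (547,325), the platform is at (310,280) with its T-handle at (245,203), and the wedge butt is at (410,300). Next I'll take close crops.

```bash
python3 - <<'E'
from h import *
f=load('s0')['frame'][:,:,::-1]
def cr(x0,y0,x1,y1,s,n): cv2.imwrite('pics/'+n,cv2.resize(f[y0:y1,x0:x1],None,fx=s,fy=s,interpolation=cv2.INTER_CUBIC))
cr(290,180,480,330,4,'s0a.png'); cr(125,125,310,255,4,'s0b.png')
E
```

```text
(no output)
```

View pics/s0a.png

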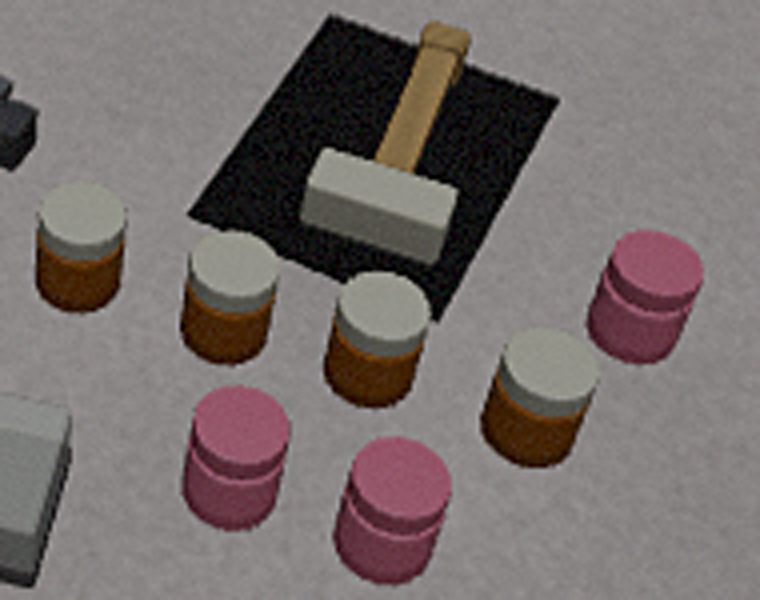

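View pics/s0b.png

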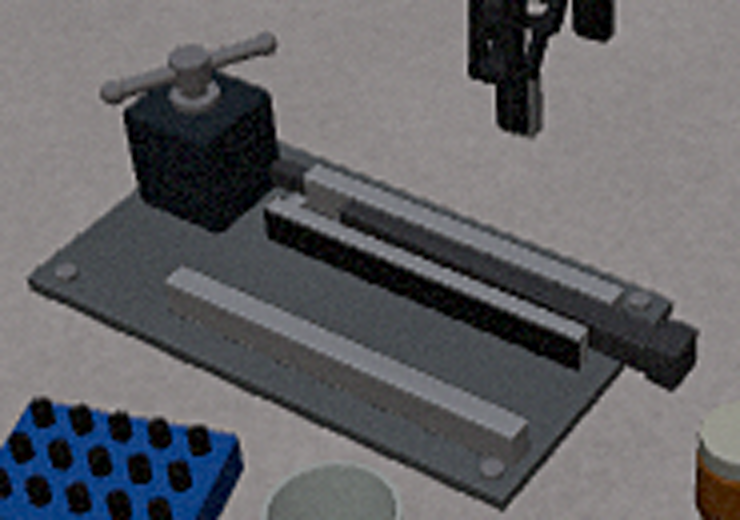

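Crops confirm four amber jars with white lids (crop tops at (82,214), (235,262), (384,304), (550,362)), and pink ones distinct. Tee balls are at crop (115,92) and (266,44); the plate corners, fence and wedge butt are readable.

```bash
python3 - <<'E'
from h import *
from scipy.optimize import least_squares as ls
c=load('s0'); A=lambda u,v:(u/4+290-.4,v/4+180-.4); B=lambda u,v:(u/4+125-.4,v/4+125-.4)
for n,p in dict(a=(82,214),b=(235,262),c=(384,304),d=(550,362),p1=(655,264),p2=(241,418),p3=(399,470)).items(): print(n,pix(c,*A(*p),.06).round(4))
print('mat',[pix(c,*A(*p),.003)[:2].round(4) for p in((330,15),(558,98),(440,320),(190,213))])
print('head top',[pix(c,*A(*p),.039)[:2].round(4) for p in((328,149),(459,187),(444,227),(306,186))],'knob',pix(c,*A(446,32),.039),'handle',pix(c,*A(396,160),.033))
obs=[((.075,.137,.012),(503,496)),((.075,-.233,.012),(30,281)),((-.125,.137,.012),(672,300)),((.035,.130,.04),(527,424)),((.035,-.130,.04),(184,267)),((-.055,-.185,.115),(191,68)),((-.02,-.220,.09),(219,135)) ]
def T(x,P): s,k=np.sin(x[2]),np.cos(x[2]); return np.array([x[0]+k*P[0]-s*P[1],x[1]+s*P[0]+k*P[1],P[2]])
f=lambda x:np.concatenate([proj(c,T(x,P))-B(*q) for P,q in obs[:6]])
r=ls(f,[.55,-.2,0],loss='soft_l1'); x=r.x; print('plat',x,np.degrees(x[2]),(r.fun.reshape(-1,2)*4).round(1).tolist())
k=np.array([[np.cos(x[2]),np.sin(x[2])],[-np.sin(x[2]),np.cos(x[2])]])
for n,p,z in(('ballL',(115,92),.115),('ballR',(266,44),.115),('hub',(191,68),.115),('buttTopR',(696,333),.047),('buttTopFront',(672,352),.047),('barface top R',(585,336),.041),('barface top L',(266,207),.041)):
  w=pix(c,*B(*p),z)[:2]; print(n,w.round(4),'plat',(k@(w-x[:2])).round(4))
print('lane',T(x,(0,0,.012)),'hub',T(x,(-.055,-.185,.115)))
E
```

```text
a [0.6046 0.1248 0.06  ]
b [0.6044 0.2138 0.06  ]
c [0.6011 0.2956 0.06  ]
d [0.605  0.3842 0.06  ]
p1 [0.5128 0.4246 0.06  ]
p2 [0.7044 0.2477 0.06  ]
p3 [0.7034 0.3282 0.06  ]
mat [array([0.3114, 0.1972]), array([0.332 , 0.3535]), array([0.5479, 0.3248]), array([0.5256, 0.168 ])]
head top [array([0.476 , 0.2346]), array([0.4757, 0.3131]), array([0.5111, 0.3121]), array([0.5113, 0.2309])] knob [0.34100463 0.27582634 0.039     ] handle [0.4622596  0.27352808 0.033     ]
plat [ 0.57447213 -0.12125773 -0.13000883] -7.448957209666116 [[0.0, 6.0], [-5.0, -3.4], [3.2, 0.8], [2.5, -3.6], [-1.8, -1.9], [-0.0, 1.2]]
ballL [ 0.5366 -0.3276] plat [-0.0108 -0.2095]
ballR [ 0.4519 -0.2685] plat [-0.1024 -0.1618]
hub [ 0.4948 -0.2983] plat [-0.056  -0.1858]
buttTopR [0.5257 0.0664] plat [-0.0727  0.1798]
buttTopFront [0.5468 0.0594] plat [-0.0509  0.1756]
barface top R [0.5494 0.0039] plat [-0.041   0.1208]
barface top L [ 0.5225 -0.2359] plat [-0.0367 -0.1205]
lane [ 0.57447213 -0.12125773  0.012     ] hub [ 0.49595235 -0.29756611  0.115     ]
```

```bash
cat >> h.py <<'E'
PX=np.array([.5745,-.1213]); PY=-.1300
K=np.array([[np.cos(PY),-np.sin(PY)],[np.sin(PY),np.cos(PY)]])
def w(p): return PX+K@np.array(p)          # platform xy -> world xy
def pl(q): return K.T@(np.array(q)[:2]-PX) # world -> platform
def jars(c):
    f=cv2.cvtColor(np.ascontiguousarray(c["frame"]),cv2.COLOR_RGB2HSV)
    m=((f[...,0]>=5)&(f[...,0]<=16)&(f[...,1]>180)&(f[...,2]>50)).astype(np.uint8)
    n,_,s,ct=cv2.connectedComponentsWithStats(cv2.morphologyEx(m,cv2.MORPH_OPEN,np.ones((3,3))))
    return [(ct[i],s[i,4]) for i in range(1,n) if s[i,4]>60]
def to(x,y,z,st=None):
    st=st or bot.read_state(); d=st["tcp_rot"].T@(np.array([x,y,z])-st["position"])*100
    return d.round(2)
def yaw(st=None):
    r=(st or bot.read_state())["tcp_rot"]; return np.degrees(np.arctan2(r[1,0],r[0,0])).round(2)
E
python3 - <<'E'
from h import *
c=load('s0')
for p,a in jars(c): print(p.round(1),a,pix(c,*p,.021).round(4))
E
```

```text
[345.4 261.4] 116 [0.6184 0.2158 0.021 ]
[387.4 273.6] 66 [0.6143 0.3095 0.021 ]
[424.1 287.4] 88 [0.6191 0.3893 0.021 ]
```

Request:
arm_command:
  increments:
    - [[1.0,-4.2,3.2],[0,0,0],8]
    - [[1.0,-4.2,3.2],[0,0,0],8]
    - [[1.0,-4.1,3.2],[0,0,0],8]
    - [[0,0,0],[0,0,7.45],8]
    - [[0,0,0],[0,0,0],8]
    - [[0,0,0],[0,0,0],8]

```text
time_s: 0.85
position: [0.6052, 0.1246, 0.309]
tcp_rot: [[0.992, -0.128, 0.001], [-0.128, -0.992, -0.0], [0.001, -0.0, -1.0]]
contact_force: [0.0, 0.6, -0.2]
grip_width: 0.936
```

```bash
python3 - <<'E'
from h import *
c=snap('scene','s1')
for p,a in jars(c): print(p.round(1),a,pix(c,*p,.021).round(4))
print(yaw(),to(.6046,.1248,.205),bot.read_state()["tcp_rot"].round(4))
c=snap('wrist','w1')
E
```

```text
[346.9 262.8] 121 [0.6206 0.22   0.021 ]
[424.8 289.4] 119 [0.6238 0.3916 0.021 ]
-7.42 [-0.07 -0.02 10.43] [[ 9.916e-01 -1.291e-01  1.000e-03]
 [-1.291e-01 -9.916e-01  0.000e+00]
 [ 1.000e-03 -1.000e-04 -1.000e+00]]
```

View pics/w1.png

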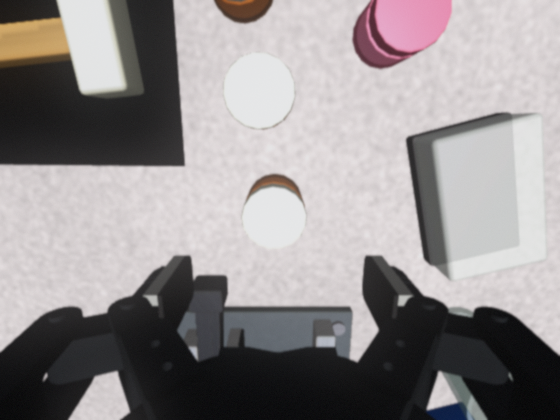

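Wrist view: jar a's lid is centred at (275,217), b's at (259,91), with the butt at (210,300). I'll compute a position from it.

```bash
sed -i 's/f\[...,1\]>180)&(f\[...,2\]>50)/f[...,1]>140)\&(f[...,2]>35)/; s/c\["frame"\]),cv2/cv2.GaussianBlur(c["frame"],(3,3),0)),cv2/; s/>60\]/>40]/' h.py; python3 - <<'E'
from h import *
for n in('s0','s1'):
  c=load(n)
  for p,a in jars(c): print(n,p.round(1),a,pix(c,*p,.021).round(4))
c=load('w1'); print(pix(c,275,217.5,.06),pix(c,259,91,.06))
print('butt front edge',pl(pix(c,194,276,.047)),pl(pix(c,228,276,.047)))
E
```

```text
s0 [309.1 249.7] 227 [0.6186 0.1299 0.021 ]
s0 [345.5 262.7] 235 [0.6217 0.2171 0.021 ]
s0 [381.4 273.1] 252 [0.618  0.2972 0.021 ]
s0 [421.1 287.5] 274 [0.6218 0.3836 0.021 ]
s1 [233.7   3.2] 74 [-0.677  -0.7369  0.021 ]
s1 [309.  249.9] 227 [0.6191 0.13   0.021 ]
s1 [345.6 262.7] 239 [0.6216 0.2172 0.021 ]
s1 [381.3 273.1] 249 [0.6182 0.297  0.021 ]
s1 [421.1 287.5] 273 [0.6219 0.3837 0.021 ]
[0.60330106 0.12441256 0.06      ] [0.60437028 0.21292627 0.06      ]
butt front edge [-0.0706658   0.19268148] [-0.04248476  0.19266318]
```

Request:
arm_command:
  increments:
    - [[-0.1,0,4],[0,0,0],8]
    - [[0,0,4],[0,0,0],8]
    - [[0,0,2.4],[0,0,0],8]
    - [[0,0,0],[0,0,0],8]
    - [[0,0,0],[0,0,0],4.4]
    - [[0,0,0],[0,0,0],4.4]
    - [[0,0,0],[0,0,0],4.4]
    - [[0,0,0],[0,0,0],4.4]
    - [[0,0,-5],[0,0,0],4.4]
    - [[0,0,-5],[0,0,0],4.4]

```text
time_s: 2.2
position: [0.6034, 0.1251, 0.3049]
tcp_rot: [[0.992, -0.13, -0.002], [-0.13, -0.992, -0.0], [-0.002, 0.0, -1.0]]
contact_force: [1.7, 0.6, -1.2]
grip_width: 0.557
```

```bash
python3 - <<'E'
from h import *
x,y=w((.001,-.09)); s=bot.read_state(); print(s["grip_width"],s["position"],to(x,y,.218),pl(s["position"]))
c=snap('scene','s2',(240,110,360,230),4)
for p,a in jars(c): print(p.round(1),a)
E
```

```text
0.5566700919960006 [0.60341561 0.12506107 0.30486688] [ 0.45 33.8   8.7 ] [-0.00326519  0.2480307 ]
[233.7   3.3] 73
[312.3 220.3] 230
[345.5 262.7] 236
[381.3 273.1] 250
[421.1 287.5] 273
```

View pics/s2.png

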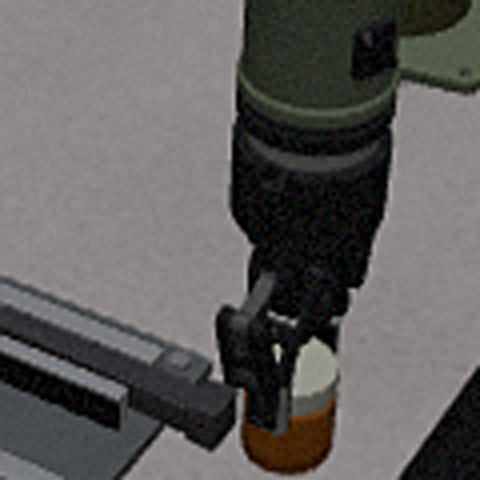

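Jar a is held by the lid. I'll carry it to the far slot.

Request:
arm_command:
  increments:
    - [[0.45,4.8,0],[0,0,0],4.4]
    - [[0,4.8,0],[0,0,0],4.4]
    - [[0,4.8,0],[0,0,0],4.4]
    - [[0,4.8,0],[0,0,0],4.4]
    - [[0,4.8,0],[0,0,0],4.4]
    - [[0,4.8,0],[0,0,0],4.4]
    - [[0,5.0,0],[0,0,0],4.4]
    - [[0,0,0],[0,0,0],4.4]
    - [[0,0,3.5],[0,0,0],4.4]
    - [[0,0,3.0],[0,0,0],4.4]

```text
time_s: 3.5
position: [0.5646, -0.2098, 0.2389]
tcp_rot: [[0.992, -0.129, 0.0], [-0.129, -0.992, 0.001], [0.0, -0.001, -1.0]]
contact_force: [0.5, -0.0, -2.1]
grip_width: 0.556
```

```bash
python3 - <<'E'
from h import *
x,y=w((.001,-.09)); s=bot.read_state(); print(s["contact_force"],s["position"],to(x,y,.217),pl(s["position"]))
c=snap('scene','s3',(130,110,330,260),4)
E
```

```text
[ 0.45681744 -0.02869178 -2.08869698] [ 0.56455604 -0.20976003  0.23889593] [-0.06  0.1   2.19] [ 0.00160738 -0.08900267]
```

View pics/s3.png

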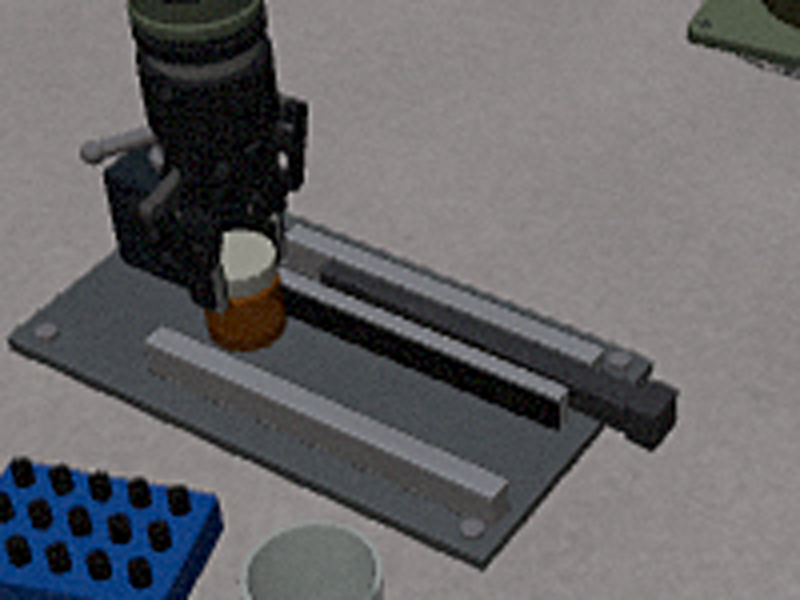

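Request:
arm_command:
  increments:
    - [[0,0,1.4],[0,0,0],4.4]
    - [[0,0,0.7],[0,0,0],4.4]
    - [[0,0,0],[0,0,0],4.4]
    - [[0,0,0],[0,0,0],6.2]
    - [[0,0,0],[0,0,0],6.6]
    - [[0,0,0],[0,0,0],6.6]
    - [[0,0,-3],[0,0,0],6.6]
    - [[0,0,-5],[0,0,0],8]

```text
time_s: 4.55
position: [0.5636, -0.2102, 0.2971]
tcp_rot: [[0.992, -0.13, -0.005], [-0.13, -0.992, 0.003], [-0.005, -0.002, -1.0]]
contact_force: [1.0, -0.6, 0.4]
grip_width: 0.934
```

```bash
python3 - <<'E'
from h import *
s=bot.read_state(); print(s["position"],to(.6044,.2135,.305))
c=snap('scene','s4')
for p,a in jars(c): q=pix(c,*p,.021); print(p.round(1),a,q.round(4),pl(q).round(4))
E
```

```text
[ 0.56360109 -0.21016248  0.29706938] [ -1.46 -42.54  -0.7 ]
[192.2 194.3] 177 [ 0.5635 -0.2106  0.021 ] [ 0.0007 -0.0899]
[345.4 262.8] 236 [0.6219 0.2171 0.021 ] [0.0031 0.3417]
[381.4 273.1] 250 [0.6181 0.2972 0.021 ] [-0.011   0.4206]
[421.2 287.5] 275 [0.6219 0.3838 0.021 ] [-0.0185  0.507 ]
```

Request:
arm_command:
  increments:
    - [[-0.2,-4.8,-0.8],[0,0,0],8]
    - [[-0.2,-4.8,0],[0,0,0],8]
    - [[-0.2,-4.8,0],[0,0,0],8]
    - [[-0.2,-4.8,0],[0,0,0],8]
    - [[-0.2,-4.8,0],[0,0,0],8]
    - [[-0.2,-4.8,0],[0,0,0],8]
    - [[-0.2,-4.8,0],[0,0,0],8]
    - [[-0.1,-4.8,0],[0,0,0],8]
    - [[0,-4.1,0],[0,0,0],8]
    - [[0,0,0],[0,0,0],8]

```text
time_s: 5.85
position: [0.6047, 0.2157, 0.3068]
tcp_rot: [[0.992, -0.125, 0.001], [-0.125, -0.992, 0.001], [0.001, -0.001, -1.0]]
contact_force: [-0.0, -0.3, 0.3]
grip_width: 0.937
```

```bash
python3 - <<'E'
from h import *
s=bot.read_state(); print(s["position"],to(.6044,.2135,.205),yaw())
c=snap('scene','s5')
for p,a in jars(c): q=pix(c,*p,.021); print(p.round(1),a,q.round(4),pl(q).round(4))
E
```

```text
[0.60473689 0.21565799 0.30675715] [-0.02  0.23 10.18] -7.21
[233.7   3.3] 76 [-0.6758 -0.7367  0.021 ] [-1.16   -0.7723]
[192.1 194.5] 173 [ 0.5643 -0.2104  0.021 ] [ 0.0014 -0.0897]
[345.4 262.7] 236 [0.6218 0.217  0.021 ] [0.003  0.3416]
[381.4 273. ] 250 [0.6179 0.2973 0.021 ] [-0.0112  0.4207]
[421.1 287.5] 276 [0.6219 0.3836 0.021 ] [-0.0185  0.5068]
```

Request:
arm_command:
  increments:
    - [[0,0.15,4],[0,0,0],8]
    - [[0,0,4],[0,0,0],8]
    - [[0,0,2.2],[0,0,0],8]
    - [[0,0,0],[0,0,0],8]
    - [[0,0,0],[0,0,0],4.4]
    - [[0,0,0],[0,0,0],4.4]
    - [[0,0,0],[0,0,0],4.4]
    - [[0,0,0],[0,0,0],4.4]
    - [[0,0,-5],[0,0,0],4.4]
    - [[0,0,-5],[0,0,0],4.4]

```text
time_s: 7.15
position: [0.6041, 0.2112, 0.3047]
tcp_rot: [[0.992, -0.13, -0.003], [-0.13, -0.992, -0.001], [-0.002, 0.001, -1.0]]
contact_force: [0.7, -0.2, -1.8]
grip_width: 0.555
```

Request:
arm_command:
  increments:
    - [[0.2,4.6,0],[0,0,0],4.4]
    - [[0.2,4.6,0],[0,0,0],4.4]
    - [[0.2,4.6,0],[0,0,0],4.4]
    - [[0.2,4.6,0],[0,0,0],4.4]
    - [[0.2,4.6,0],[0,0,0],4.4]
    - [[0.2,4.6,0],[0,0,0],4.4]
    - [[0.2,4.6,0],[0,0,0],4.4]
    - [[0,4.4,0],[0,0,0],4.4]
    - [[0,0,0],[0,0,0],4.4]
    - [[0,0,4],[0,0,0],4.4]

```text
time_s: 8.4
position: [0.5731, -0.1545, 0.2683]
tcp_rot: [[0.991, -0.131, 0.009], [-0.131, -0.991, -0.003], [0.01, 0.002, -1.0]]
contact_force: [1.0, 0.3, -2.1]
grip_width: 0.56
```

```bash
python3 - <<'E'
from h import *
x,y=w((.001,-.03)); s=bot.read_state(); print(s["grip_width"],s["position"],to(x,y,.217),pl(s["position"]),yaw())
c=snap('scene','s6')
for p,a in jars(c): q=pix(c,*p,.021); print(p.round(1),a,q.round(4),pl(q).round(4))
E
```

```text
0.5596265440435889 [ 0.57308165 -0.15448989  0.26833287] [-0.24 -0.32  5.13] [ 0.00289617 -0.0330937 ] -7.51
[201.3 191.9] 395 [ 0.5458 -0.194   0.021 ] [-0.019  -0.0758]
[381.4 273.1] 246 [0.6182 0.2972 0.021 ] [-0.0109  0.4206]
[421.3 287.6] 274 [0.6221 0.3841 0.021 ] [-0.0184  0.5073]
```

Request:
arm_command:
  increments:
    - [[-0.2,-0.3,2.5],[0,0,0],4.4]
    - [[0,0,1.8],[0,0,0],4.4]
    - [[0,0,0.75],[0,0,0],4.4]
    - [[0,0,0],[0,0,0],4.4]
    - [[0,0,0],[0,0,0],6.2]
    - [[0,0,0],[0,0,0],6.6]
    - [[0,0,0],[0,0,0],6.6]
    - [[0,0,-3],[0,0,0],6.6]
    - [[0,0,-5.8],[0,0,0],8]

```text
time_s: 9.57
position: [0.5682, -0.1497, 0.2995]
tcp_rot: [[0.992, -0.13, -0.008], [-0.13, -0.992, 0.003], [-0.008, -0.002, -1.0]]
contact_force: [1.3, -0.1, -0.2]
grip_width: 0.931
```

Request:
arm_command:
  increments:
    - [[-0.3,-4.9,0],[0,0,0],8]
    - [[-0.3,-4.9,0],[0,0,0],8]
    - [[-0.3,-4.9,0],[0,0,0],8]
    - [[-0.3,-4.9,0],[0,0,0],8]
    - [[-0.3,-4.9,0],[0,0,0],8]
    - [[-0.3,-4.9,0],[0,0,0],8]
    - [[-0.3,-4.9,0],[0,0,0],8]
    - [[-0.4,-4.9,0],[0,0,0],8]
    - [[-0.4,-4.9,0],[0,0,0],8]
    - [[0,-0.6,0],[0,0,0],8]

```text
time_s: 10.82
position: [0.5981, 0.3, 0.3017]
tcp_rot: [[0.992, -0.125, -0.0], [-0.125, -0.992, 0.001], [-0.0, -0.001, -1.0]]
contact_force: [0.2, -0.2, -0.9]
grip_width: 0.936
```

```bash
python3 - <<'E'
from h import *
s=bot.read_state(); print(s["position"],to(.6011,.2956,.205),yaw())
c=snap('scene','s7')
for p,a in jars(c): q=pix(c,*p,.021); print(p.round(1),a,q.round(4),pl(q).round(4))
E
```

```text
[0.59814569 0.29998239 0.30167522] [0.35 0.4  9.67] -7.21
[233.7   3.3] 75 [-0.6764 -0.737   0.021 ] [-1.1605 -0.7727]
[192.3 194.4] 178 [ 0.5637 -0.2102  0.021 ] [ 0.0008 -0.0896]
[213.3 203. ] 201 [ 0.5702 -0.1451  0.021 ] [-0.0012 -0.0242]
[381.3 273.1] 248 [0.6182 0.297  0.021 ] [-0.0109  0.4205]
[421.1 287.5] 272 [0.6218 0.3836 0.021 ] [-0.0185  0.5068]
```

Request:
arm_command:
  increments:
    - [[0.3,0.15,4],[0,0,0],8]
    - [[0,0,3.5],[0,0,0],8]
    - [[0,0,2.2],[0,0,0],8]
    - [[0,0,0],[0,0,0],8]
    - [[0,0,0],[0,0,0],4.4]
    - [[0,0,0],[0,0,0],4.4]
    - [[0,0,0],[0,0,0],4.4]
    - [[0,0,0],[0,0,0],4.4]
    - [[0,0,-5],[0,0,0],4.4]
    - [[0,0,-5],[0,0,0],4.4]

```text
time_s: 12.12
position: [0.6008, 0.2947, 0.3048]
tcp_rot: [[0.992, -0.13, -0.003], [-0.13, -0.992, -0.001], [-0.003, 0.001, -1.0]]
contact_force: [0.5, 0.7, -1.9]
grip_width: 0.557
```

Request:
arm_command:
  increments:
    - [[0.4,4.8,0],[0,0,0],4.4]
    - [[0.4,4.8,0],[0,0,0],4.4]
    - [[0.4,4.8,0],[0,0,0],4.4]
    - [[0.4,4.8,0],[0,0,0],4.4]
    - [[0.4,4.8,0],[0,0,0],4.4]
    - [[0.3,4.8,0],[0,0,0],4.4]
    - [[0.3,4.8,0],[0,0,0],4.4]
    - [[0,4.6,0],[0,0,0],4.4]
    - [[0,0,0],[0,0,0],4.4]
    - [[0,0,4],[0,0,0],4.4]

```text
time_s: 13.38
position: [0.5798, -0.0881, 0.2687]
tcp_rot: [[0.991, -0.131, 0.009], [-0.131, -0.991, -0.002], [0.01, 0.001, -1.0]]
contact_force: [0.5, -0.2, -1.1]
grip_width: 0.552
```

```bash
python3 - <<'E'
from h import *
x,y=w((.001,.033)); s=bot.read_state(); print(s["grip_width"],s["position"],to(x,y,.217),pl(s["position"]),yaw())
c=snap('scene','s8')
for p,a in jars(c): q=pix(c,*p,.021); print(p.round(1),a,q.round(4),pl(q).round(4))
E
```

```text
0.5523252382919757 [ 0.57978205 -0.08809309  0.26865282] [-0.04  0.06  5.17] [0.00093273 0.03361144] -7.52
[192.3 194.3] 177 [ 0.5634 -0.2104  0.021 ] [ 0.0006 -0.0898]
[222.7 201. ] 418 [ 0.5543 -0.1271  0.021 ] [-0.0193 -0.0083]
[421.1 287.5] 276 [0.622  0.3835 0.021 ] [-0.0184  0.5067]
```

Request:
arm_command:
  increments:
    - [[0,0,2.5],[0,0,0],4.4]
    - [[0,0,1.8],[0,0,0],4.4]
    - [[0,0,0.75],[0,0,0],4.4]
    - [[0,0,0],[0,0,0],4.4]
    - [[0,0,0],[0,0,0],6.2]
    - [[0,0,0],[0,0,0],6.6]
    - [[0,0,0],[0,0,0],6.6]
    - [[0,0,-3],[0,0,0],6.6]
    - [[0,0,-5.8],[0,0,0],8]

```text
time_s: 14.55
position: [0.5763, -0.0869, 0.3]
tcp_rot: [[0.992, -0.13, -0.008], [-0.13, -0.992, 0.002], [-0.008, -0.001, -1.0]]
contact_force: [1.3, 0.1, 0.2]
grip_width: 0.933
```

Request:
arm_command:
  increments:
    - [[-0.4,-4.8,0],[0,0,0],8]
    - [[-0.4,-4.8,0],[0,0,0],8]
    - [[-0.4,-4.8,0],[0,0,0],8]
    - [[-0.4,-4.8,0],[0,0,0],8]
    - [[-0.4,-4.8,0],[0,0,0],8]
    - [[-0.4,-4.8,0],[0,0,0],8]
    - [[-0.4,-4.8,0],[0,0,0],8]
    - [[-0.4,-4.8,0],[0,0,0],8]
    - [[-0.4,-4.7,0],[0,0,0],8]
    - [[0,-4.1,0],[0,0,0],8]

```text
time_s: 15.8
position: [0.6029, 0.3873, 0.302]
tcp_rot: [[0.992, -0.129, -0.001], [-0.129, -0.992, -0.0], [-0.001, 0.0, -1.0]]
contact_force: [0.5, -1.0, 0.4]
grip_width: 0.935
```

Request:
arm_command:
  increments:
    - [[0,0,0],[0,0,0],8]
    - [[0,0,0],[0,0,0],8]

```text
time_s: 16.05
position: [0.6031, 0.3851, 0.3019]
tcp_rot: [[0.992, -0.129, -0.001], [-0.129, -0.992, -0.001], [-0.001, 0.001, -1.0]]
contact_force: [0.7, -0.2, 0.9]
grip_width: 0.937
```

```bash
python3 - <<'E'
from h import *
s=bot.read_state(); print(s["position"],to(.605,.3842,.205),yaw())
c=snap('scene','s9')
for p,a in jars(c): q=pix(c,*p,.021); print(p.round(1),a,q.round(4),pl(q).round(4))
E
```

```text
[0.6030912  0.38510004 0.30186193] [0.21 0.05 9.69] -7.44
[233.8   3.2] 72 [-0.678  -0.7371  0.021 ] [-1.1621 -0.773 ]
[192.3 194.3] 182 [ 0.5633 -0.2103  0.021 ] [ 0.0004 -0.0897]
[223.4 207.7] 394 [ 0.575  -0.1138  0.021 ] [-0.0005  0.0075]
[421.1 287.4] 275 [0.6218 0.3836 0.021 ] [-0.0186  0.5067]
```

Request:
arm_command:
  increments:
    - [[0.2,0.05,4],[0,0,0],6.8]
    - [[0,0,3.5],[0,0,0],6.8]
    - [[0,0,2.2],[0,0,0],6.8]
    - [[0,0,0],[0,0,0],6.8]
    - [[0,0,0],[0,0,0],4.4]
    - [[0,0,0],[0,0,0],4.4]
    - [[0,0,0],[0,0,0],4.4]
    - [[0,0,0],[0,0,0],4.4]
    - [[0,0,-5],[0,0,0],4.4]
    - [[0,0,-5],[0,0,0],4.4]

```text
time_s: 17.35
position: [0.6043, 0.3843, 0.3044]
tcp_rot: [[0.992, -0.13, -0.004], [-0.13, -0.992, -0.002], [-0.004, 0.002, -1.0]]
contact_force: [0.7, 0.1, -2.6]
grip_width: 0.554
```

Request:
arm_command:
  increments:
    - [[0.4,4.6,0],[0,0,0],4.4]
    - [[0.4,4.6,0],[0,0,0],4.4]
    - [[0.4,4.6,0],[0,0,0],4.4]
    - [[0.4,4.6,0],[0,0,0],4.4]
    - [[0.4,4.6,0],[0,0,0],4.4]
    - [[0.4,4.6,0],[0,0,0],4.4]
    - [[0.4,4.6,0],[0,0,0],4.4]
    - [[0.4,4.6,0],[0,0,0],4.4]
    - [[0.4,4.2,0],[0,0,0],4.4]
    - [[0,0,4],[0,0,0],4.4]

```text
time_s: 18.6
position: [0.5896, -0.03, 0.2688]
tcp_rot: [[0.991, -0.134, 0.009], [-0.134, -0.991, -0.003], [0.009, 0.001, -1.0]]
contact_force: [0.6, -0.6, -2.5]
grip_width: 0.553
```

```bash
python3 - <<'E'
from h import *
x,y=w((.001,.095)); s=bot.read_state(); print(s["grip_width"],s["position"],to(x,y,.217),pl(s["position"]),yaw())
c=snap('scene','s10')
for p,a in jars(c): q=pix(c,*p,.021); print(p.round(1),a,q.round(4),pl(q).round(4))
E
```

```text
0.5525124357388623 [ 0.58957785 -0.02999198  0.26881138] [-0.26 -0.26  5.18] [0.00311399 0.09249216] -7.69
[233.7   3.2] 74 [-0.677  -0.7369  0.021 ] [-1.1611 -0.7727]
[192.1 194.2] 174 [ 0.5632 -0.211   0.021 ] [ 0.0004 -0.0904]
[213.2 203.2] 196 [ 0.571  -0.1449  0.021 ] [-0.0004 -0.0238]
[242.8 210.4] 407 [ 0.5644 -0.0654  0.021 ] [-0.0172  0.0541]
```

Request:
arm_command:
  increments:
    - [[-0.2,-0.2,2.5],[0,0,0],4.4]
    - [[0,0,1.8],[0,0,0],4.4]
    - [[0,0,0.75],[0,0,0],4.4]
    - [[0,0,0],[0,0,0],4.4]
    - [[0,0,0],[0,0,0],6.2]
    - [[0,0,0],[0,0,0],6.6]
    - [[0,0,0],[0,0,0],6.6]
    - [[0,0,-3],[0,0,0],6.6]
    - [[0,0,-5.4],[0,0,0],4]
    - [[0,0,-2],[0,0,0],0]

```text
time_s: 19.9
position: [0.5873, -0.0245, 0.3228]
tcp_rot: [[0.992, -0.13, 0.006], [-0.13, -0.992, -0.001], [0.006, 0.0, -1.0]]
contact_force: [0.2, 0.4, -0.6]
grip_width: 0.354
```

Request:
arm_command:
  increments:
    - [[0,4.4,0],[0,0,0],0]
    - [[-0.5,4.4,0],[0,0,0],0]
    - [[-0.5,4.4,0],[0,0,0],0]
    - [[-0.5,4.4,0],[0,0,0],0]
    - [[-0.5,4.4,0],[0,0,0],0]
    - [[-0.5,4.2,0],[0,0,0],0]
    - [[0,0,0],[0,0,0],0]
    - [[0,0,0],[0,0,0],0]

```text
time_s: 20.9
position: [0.5272, -0.2806, 0.3187]
tcp_rot: [[0.992, -0.13, -0.001], [-0.13, -0.992, 0.001], [-0.001, -0.001, -1.0]]
contact_force: [0.2, 0.7, 0.0]
grip_width: -0.001
```

```bash
python3 - <<'E'
from h import *
x,y=w((-.0238,-.167)); s=bot.read_state(); print(s["grip_width"],s["position"],to(x,y,.272),pl(s["position"]),yaw())
c=snap('scene','s11',(125,105,325,255),4)
for p,a in jars(c): q=pix(c,*p,.021); print(p.round(1),a,q.round(4),pl(q).round(4))
for ph in range(-30,400,15):
  pass
a=np.radians(np.arange(-30,361,15)); P=3.6*np.c_[np.cos(a),np.sin(a)]; print(np.diff(P,axis=0).round(2).tolist())
E
```

```text
-0.0009201220025009964 [ 0.52715057 -0.28061443  0.31872308] [0.25 0.29 4.67] [-0.0262973  -0.16410822] -7.47
[233.7   3.3] 75 [-0.6764 -0.7367  0.021 ] [-1.1605 -0.7723]
[192.3 194.3] 177 [ 0.5636 -0.2103  0.021 ] [ 0.0007 -0.0896]
[223.3 207.6] 395 [ 0.575  -0.1142  0.021 ] [-0.0004  0.0071]
[254.9 221.6] 201 [ 0.5874 -0.0212  0.021 ] [-0.0002  0.1009]
[[0.36, 0.87], [0.12, 0.93], [-0.12, 0.93], [-0.36, 0.87], [-0.57, 0.75], [-0.75, 0.57], [-0.87, 0.36], [-0.93, 0.12], [-0.93, -0.12], [-0.87, -0.36], [-0.75, -0.57], [-0.57, -0.75], [-0.36, -0.87], [-0.12, -0.93], [0.12, -0.93], [0.36, -0.87], [0.57, -0.75], [0.75, -0.57], [0.87, -0.36], [0.93, -0.12], [0.93, 0.12], [0.87, 0.36], [0.75, 0.57], [0.57, 0.75], [0.36, 0.87], [0.12, 0.93]]
```

View pics/s11.png

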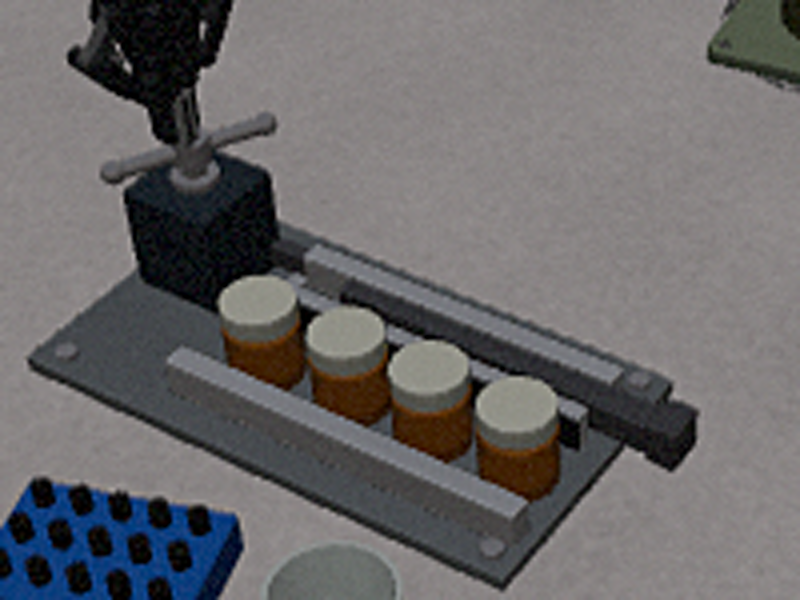

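All four jars stand in the lane; the crossbar is at crop (118,170)–(266,122), and the shut fingers hang beside it. Now I'll circle the bar clockwise.

Request:
arm_command:
  increments:
    - [[0.25,0.28,2.4],[0,0,0],0]
    - [[0,0,2.2],[0,0,0],0]
    - [[0,0,0],[0,0,0],0]
    - [[0.36,0.87,0],[0,0,0],0]
    - [[0.12,0.93,0],[0,0,0],0]
    - [[-0.12,0.93,0],[0,0,0],0]
    - [[-0.36,0.87,0],[0,0,0],0]
    - [[0,0,0],[0,0,0],0]

```text
time_s: 21.95
position: [0.5255, -0.3193, 0.2743]
tcp_rot: [[0.991, -0.131, 0.004], [-0.131, -0.991, 0.003], [0.003, -0.003, -1.0]]
contact_force: [2.8, 5.6, 0.7]
grip_width: -0.0
```

```bash
cat > tee.py <<'E'
from h import *
s=bot.read_state(); p=pl(s["position"])-[-.055,-.185]
print(s["time_s"],'r',np.hypot(*p).round(4),'phi',np.degrees(np.arctan2(-p[1],p[0])).round(1),'z',s["position"][2],'F',s["contact_force"].round(1),'T',s["ft_torque"].round(2),yaw(s))
E
python3 tee.py; python3 - <<'E'
from h import *
snap('scene','s12',(125,105,245,195),5)
E
```

```text
21.95 r 0.0367 phi 28.8 z 0.2742902189734956 F [2.8 5.6 0.7] T [ 0.83 -0.54 -0.11] -7.52
```

View pics/s12.png

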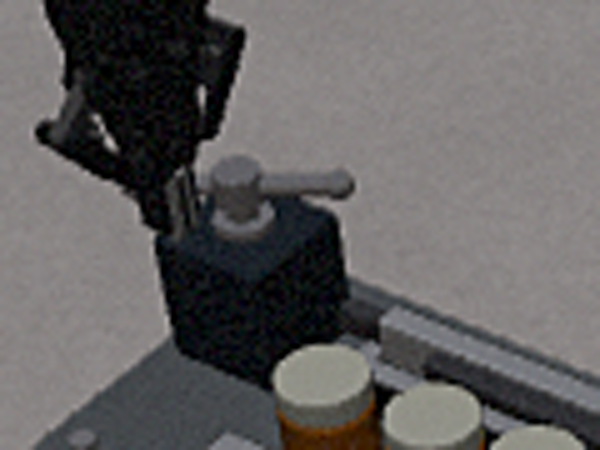

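The bar is being pushed round: contact force is about 6 N and the bar's far arm is at (340,183). Continuing.

Request:
arm_command:
  increments:
    - [[-0.57,0.75,0],[0,0,0],0]
    - [[-0.75,0.57,0],[0,0,0],0]
    - [[-0.87,0.36,0],[0,0,0],0]
    - [[-0.93,0.12,0],[0,0,0],0]
    - [[-0.93,-0.12,0],[0,0,0],0]
    - [[-0.87,-0.36,0],[0,0,0],0]
    - [[-0.75,-0.57,0],[0,0,0],0]
    - [[-0.57,-0.75,0],[0,0,0],0]
    - [[-0.36,-0.87,0],[0,0,0],0]
    - [[-0.12,-0.93,0],[0,0,0],0]

```text
time_s: 23.25
position: [0.4619, -0.2976, 0.2768]
tcp_rot: [[0.991, -0.131, 0.008], [-0.13, -0.991, -0.014], [0.01, 0.013, -1.0]]
contact_force: [0.2, -11.4, 1.4]
grip_width: -0.002
```

```bash
python3 tee.py
```

```text
23.25 r 0.034 phi 172.5 z 0.27678696635448563 F [  0.2 -11.4   1.4] T [-1.85 -0.08 -0.13] -7.5
```

Request:
arm_command:
  increments:
    - [[0.12,-0.93,0.2],[0,0,0],0]
    - [[0.36,-0.87,0],[0,0,0],0]
    - [[0.57,-0.75,0],[0,0,0],0]
    - [[0.75,-0.57,0],[0,0,0],0]
    - [[0.87,-0.36,0],[0,0,0],0]
    - [[0.93,-0.12,0],[0,0,0],0]
    - [[0.93,0.12,0],[0,0,0],0]
    - [[0.87,0.36,0],[0,0,0],0]
    - [[0.75,0.57,0],[0,0,0],0]
    - [[0.57,0.75,0],[0,0,0],0]

```text
time_s: 24.5
position: [0.5274, -0.2826, 0.2693]
tcp_rot: [[0.991, -0.13, -0.009], [-0.13, -0.991, 0.008], [-0.009, -0.006, -1.0]]
contact_force: [-5.4, 7.5, -1.0]
grip_width: -0.0
```

```bash
python3 tee.py
```

```text
24.5 r 0.0348 phi -33.0 z 0.26925520146477905 F [-5.4  7.5 -1. ] T [ 0.99  0.78 -0.07] -7.47
```

Request:
arm_command:
  increments:
    - [[0.36,0.87,0],[0,0,0],0]
    - [[0.12,0.93,0],[0,0,0],0]
    - [[-0.12,0.93,0],[0,0,0],0]
    - [[-0.36,0.87,0],[0,0,0],0]
    - [[-0.57,0.75,0],[0,0,0],0]
    - [[-0.75,0.57,0],[0,0,0],0]
    - [[-0.87,0.36,0],[0,0,0],0]

```text
time_s: 25.38
position: [0.5031, -0.3336, 0.2729]
tcp_rot: [[0.991, -0.131, 0.01], [-0.131, -0.991, -0.0], [0.01, -0.001, -1.0]]
contact_force: [9.8, 3.1, -2.9]
grip_width: 0.001
```

```bash
python3 tee.py; python3 - <<'E'
from h import *
c=snap('scene','s13')
for p,a in jars(c): q=pix(c,*p,.021); print(p.round(1),a,q.round(4),pl(q).round(4))
E
```

```text
25.375 r 0.0367 phi 71.4 z 0.27287182503789287 F [ 9.8  3.1 -2.9] T [ 0.57 -1.6  -0.12] -7.52
[233.7   3.3] 75 [-0.6764 -0.7367  0.021 ] [-1.1605 -0.7723]
[192.  194.7] 165 [ 0.565  -0.2102  0.021 ] [ 0.0021 -0.0893]
[222.5 208.3] 350 [ 0.578  -0.1149  0.021 ] [0.0026 0.0068]
[254.3 222.5] 172 [ 0.5906 -0.0213  0.021 ] [0.003  0.1013]
```

Request:
arm_command:
  increments:
    - [[-0.93,0.12,0],[0,0,0],0]
    - [[-0.93,-0.12,0],[0,0,0],0]
    - [[-0.87,-0.36,0],[0,0,0],0]
    - [[-0.75,-0.57,0],[0,0,0],0]
    - [[0,0,0],[0,0,0],0]

```text
time_s: 26.05
position: [0.469, -0.322, 0.274]
tcp_rot: [[0.991, -0.131, 0.008], [-0.131, -0.991, -0.007], [0.009, 0.006, -1.0]]
contact_force: [3.8, -4.0, -1.5]
grip_width: 0.001
```

```bash
python3 tee.py
```

```text
26.05 r 0.0364 phi 130.4 z 0.27399615594595644 F [ 3.8 -4.  -1.5] T [-0.52 -0.75 -0.05] -7.5
```

Request:
arm_command:
  increments:
    - [[-0.57,-0.75,0],[0,0,0],0]
    - [[0,0,0],[0,0,0],0]

```text
time_s: 26.3
position: [0.4642, -0.3142, 0.274]
tcp_rot: [[0.991, -0.13, 0.007], [-0.13, -0.991, -0.008], [0.008, 0.007, -1.0]]
contact_force: [2.7, -4.5, 1.1]
grip_width: 0.004
```

```bash
python3 tee.py
```

```text
26.3 r 0.0358 phi 145.0 z 0.2739743212684732 F [ 2.7 -4.5  1.1] T [-0.76 -0.53  0.  ] -7.49
```

Request:
arm_command:
  increments:
    - [[-0.36,-0.87,0],[0,0,0],0]
    - [[0,0,0],[0,0,0],0]

```text
time_s: 26.55
position: [0.4619, -0.3059, 0.2745]
tcp_rot: [[0.991, -0.13, 0.008], [-0.13, -0.991, -0.01], [0.009, 0.009, -1.0]]
contact_force: [2.1, -6.6, 0.1]
grip_width: -0.004
```

```bash
python3 tee.py
```

```text
26.55 r 0.035 phi 158.9 z 0.27447498305266094 F [ 2.1 -6.6  0.1] T [-1.07 -0.37 -0.09] -7.49
```

Request:
arm_command:
  increments:
    - [[-0.12,-0.93,0],[0,0,0],0]
    - [[0,0,0],[0,0,0],0]

```text
time_s: 26.8
position: [0.4618, -0.297, 0.2748]
tcp_rot: [[0.991, -0.13, 0.007], [-0.13, -0.991, -0.012], [0.008, 0.011, -1.0]]
contact_force: [1.1, -8.2, 2.0]
grip_width: -0.006
```

```bash
python3 tee.py
```

```text
26.8 r 0.0342 phi 173.6 z 0.2747967309635966 F [ 1.1 -8.2  2. ] T [-1.16 -0.09 -0.05] -7.48
```

Request:
arm_command:
  increments:
    - [[0.06,-0.46,0],[0,0,0],0]
    - [[0,0,0],[0,0,0],0]

```text
time_s: 27.05
position: [0.4627, -0.2934, 0.2748]
tcp_rot: [[0.991, -0.13, 0.006], [-0.13, -0.991, -0.014], [0.008, 0.013, -1.0]]
contact_force: [-1.4, -11.9, 0.1]
grip_width: 0.002
```

```bash
python3 tee.py
```

```text
27.05 r 0.0335 phi 179.7 z 0.2748173431373057 F [ -1.4 -11.9   0.1] T [-1.85  0.08 -0.13] -7.49
```

Request:
arm_command:
  increments:
    - [[0.08,-0.46,0],[0,0,0],0]
    - [[0,0,0],[0,0,0],0]

```text
time_s: 27.3
position: [0.4633, -0.2918, 0.2751]
tcp_rot: [[0.991, -0.13, 0.005], [-0.13, -0.991, -0.022], [0.008, 0.021, -1.0]]
contact_force: [-3.9, -22.5, -1.5]
grip_width: 0.002
```

```bash
python3 tee.py; python3 - <<'E'
from h import *
c=snap('scene','s14')
for p,a in jars(c): q=pix(c,*p,.021); print(p.round(1),a,q.round(4),pl(q).round(4))
E
```

```text
27.3 r 0.0332 phi -177.3 z 0.27506491471673056 F [ -3.9 -22.5  -1.5] T [-3.51  0.79 -0.26] -7.47
[191.1 195. ] 151 [ 0.567  -0.2117  0.021 ] [ 0.0043 -0.0906]
[222.  208.7] 307 [ 0.5797 -0.1153  0.021 ] [0.0044 0.0066]
[253.8 223.1] 151 [ 0.5929 -0.0215  0.021 ] [0.0053 0.1014]
```

Force is climbing sharply, which fits the stop. One more small push to confirm, then I'll back off and lift.

Request:
arm_command:
  increments:
    - [[0.06,-0.3,0],[0,0,0],0]
    - [[0,0,0],[0,0,0],0]

```text
time_s: 27.6
position: [0.4637, -0.2908, 0.2752]
tcp_rot: [[0.991, -0.13, 0.004], [-0.13, -0.991, -0.026], [0.007, 0.026, -1.0]]
contact_force: [-6.1, -29.4, -3.4]
grip_width: 0.002
```

```bash
python3 tee.py
```

```text
27.6 r 0.033 phi -175.5 z 0.27516041313804307 F [ -6.1 -29.4  -3.4] T [-4.62  1.26 -0.34] -7.49
```

Request:
arm_command:
  increments:
    - [[0,1.2,0],[0,0,0],0]
    - [[0,1.0,0],[0,0,0],0]
    - [[0,0,-4],[0,0,0],0]
    - [[0,0,-4],[0,0,0],0]

```text
time_s: 28.1
position: [0.4609, -0.3029, 0.3514]
tcp_rot: [[0.992, -0.13, -0.001], [-0.13, -0.992, 0.002], [-0.002, -0.002, -1.0]]
contact_force: [0.4, -0.2, -0.0]
grip_width: 0.003
```

Request:
arm_command:
  increments:
    - [[0,-4.5,0],[0,0,10],4]
    - [[0,-4.5,0],[0,0,10],6]
    - [[0,-4.5,0],[0,0,10],6]
    - [[0,0,0],[0,0,10],6]
    - [[0,0,0],[0,0,10],6]
    - [[0,0,0],[0,0,10],6]
    - [[0,0,0],[0,0,10],6]
    - [[0,0,0],[0,0,10],6]
    - [[0,0,0],[0,0,2.5],6]
    - [[0,0,0],[0,0,0],6]

```text
time_s: 29.35
position: [0.5012, -0.1753, 0.3511]
tcp_rot: [[0.002, -1.0, -0.0], [-1.0, -0.002, 0.001], [-0.001, 0.0, -1.0]]
contact_force: [0.8, 0.1, -0.8]
grip_width: 0.701
```

```bash
python3 - <<'E'
from h import *
s=bot.read_state(); print(s["position"],s["q"],yaw(s))
c=snap('scene','s15',(125,105,325,255),4); c=snap('side','d15')
E
```

```text
[ 0.50118861 -0.1753076   0.35110099] [-4.99644765e-01  1.64827607e-01  1.70662116e+00  3.64238112e-04
  1.27062093e+00  1.06894783e+00] -89.88
```

View pics/s15.png

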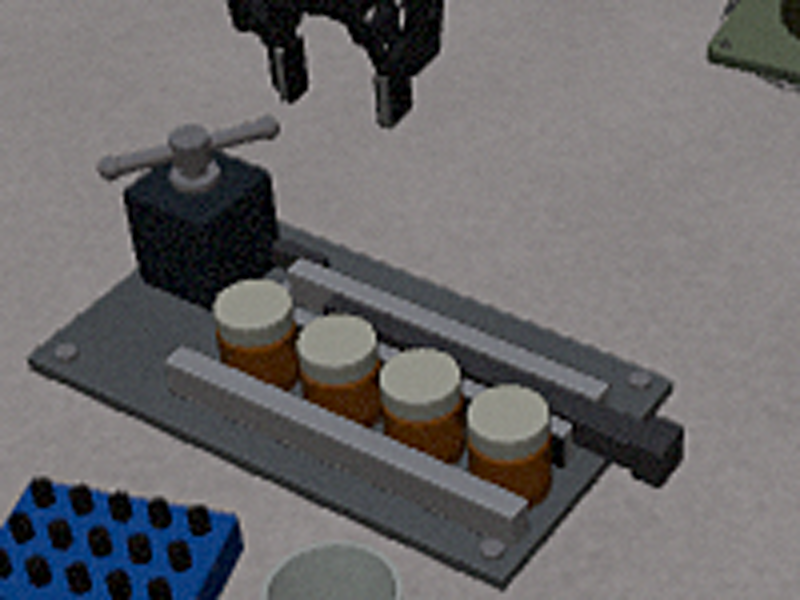

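The jars now touch near the fence and the clamp head has advanced; the balls are at (108,168) and (268,128), the butt's top corners about (684,427)/(658,447). I'll check the numbers and relocate the mallet.

```bash
python3 - <<'E'
from h import *
c=load('s15'); B=lambda u,v:(u/4+125-.4,v/4+105-.4)
L,R=[pl(pix(c,*B(*p),.115)) for p in((108,168),(268,128))]; d=L-R; print('bar ang',np.degrees(np.arctan2(d[1],d[0])),(L+R)/2)
d=np.array([-.0108+.1024,-.2095+.1618]); print('was',np.degrees(np.arctan2(d[1],d[0])))
for n,p,z in(('buttR',(684,427),.047),('buttF',(658,447),.047),('barend',(570,430),.041)): print(n,pl(pix(c,*B(*p),z)).round(4))
f=c['frame'][170:300,320:450,::-1]; cv2.imwrite('pics/m15.png',cv2.resize(f,None,fx=4.5,fy=4.5,interpolation=cv2.INTER_CUBIC))
a=c['frame'].astype(int); b=load('s0')['frame'].astype(int)
D=np.abs(a-b).max(2)[170:300,320:450]; print('changed px mallet/pink area',[(D>60).sum()])
g=(a[...,0]>a[...,2]+40)&(a[...,1]>90); ys,xs=np.where(g[170:300,320:450]); print(len(xs),xs.mean()+320,ys.mean()+170)
g=(b[...,0]>b[...,2]+40)&(b[...,1]>90); ys,xs=np.where(g[170:300,320:450]); print(len(xs),xs.mean()+320,ys.mean()+170)
E
```

```text
bar ang -33.6162458480337 [-0.05566063 -0.18700627]
was -27.507902233504517
buttR [-0.0584  0.1796]
buttF [-0.0355  0.1749]
barend [-0.026   0.1196]
changed px mallet/pink area [np.int64(1243)]
349 394.30659025787963 207.1461318051576
389 390.4730077120823 215.22622107969153
```

View pics/m15.png

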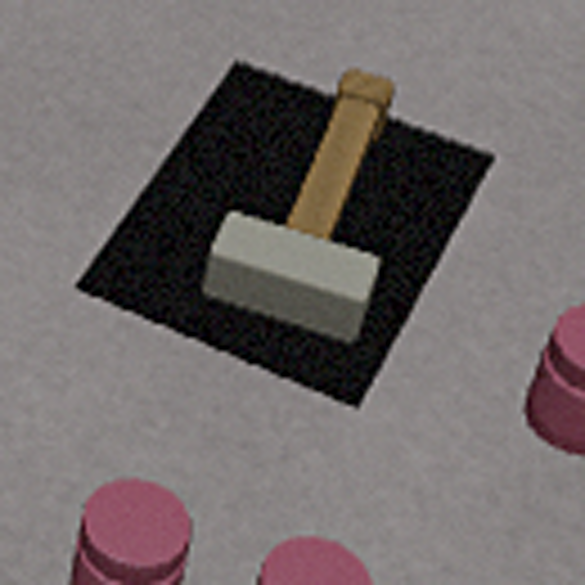

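The mallet is where it was (same pixel positions as at the start). I'm moving above its handle with opening 6 cm.

Request:
arm_command:
  increments:
    - [[-4.5,0.44,0.5],[0,0,0],6]
    - [[-4.5,0.44,0.5],[0,0,0],6]
    - [[-4.5,0.44,0.5],[0,0,0],6]
    - [[-4.5,0.44,0.5],[0,0,0],6]
    - [[-4.5,0.44,0.5],[0,0,0],6]
    - [[-4.5,0.44,0.5],[0,0,0],6]
    - [[-4.5,0.44,0.5],[0,0,0],6]
    - [[-4.5,0.44,1],[0,0,0],6]
    - [[-4.5,0.44,1],[0,0,0],6]
    - [[-4.4,0.44,1],[0,0,0],6]

```text
time_s: 30.7
position: [0.4565, 0.275, 0.2861]
tcp_rot: [[0.002, -1.0, 0.0], [-1.0, -0.002, 0.0], [-0.0, -0.0, -1.0]]
contact_force: [0.3, 0.4, -0.0]
grip_width: 0.699
```

Request:
arm_command:
  increments:
    - [[0,0,0],[0,0,0],5.5]
    - [[0,0,0],[0,0,0],5.5]

```text
time_s: 30.95
position: [0.4567, 0.2733, 0.2861]
tcp_rot: [[0.002, -1.0, -0.0], [-1.0, -0.002, -0.001], [0.001, 0.0, -1.0]]
contact_force: [0.3, 0.0, 0.1]
grip_width: 0.638
```

```bash
python3 - <<'E'
from h import *
s=bot.read_state(); print(s["position"],yaw(),to(.4576,.2735,.179),s["q"])
snap('wrist','w16')
E
```

```text
[0.45670594 0.27326775 0.28610475] -89.89 [-0.03 -0.09 10.71] [ 3.76634895e-01  2.47210712e-01  1.75686830e+00 -4.60796328e-04
  1.13795815e+00  1.94573352e+00]
```

View pics/w16.png

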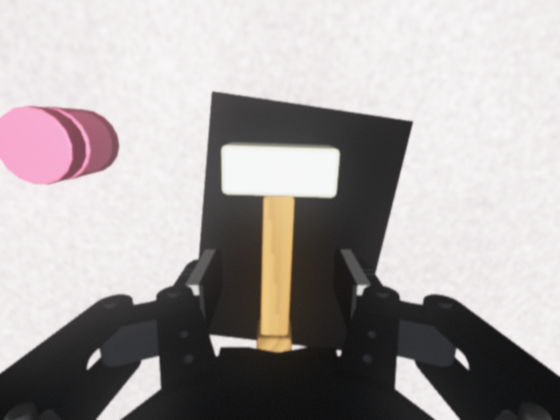

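Wrist view: the mallet head's top face is centred at about (280,171) and the handle runs down at x≈278, nearly aligned with the jaws.

```bash
python3 - <<'E'
from h import *
c=load('w16'); P=lambda u,v,z:pix(c,u,v,z)[:2].round(4)
print('head',P(280,171,.039),'L',P(222,195,.039),'R',P(338,198,.039),'TL',P(222,146,.039),'TR',P(338,150,.039),'handle',P(279,198,.033),P(275,333,.033))
print('mat',[P(*p,.003) for p in((212,92),(411,122))])
E
```

```text
head [0.4918 0.2705] L [0.4745 0.3121] R [0.4723 0.2286] TL [0.5091 0.3105] TR [0.5064 0.2305] handle [0.4709 0.2711] [0.3539 0.2742]
mat [array([0.5473, 0.3226]), array([0.5253, 0.1672])]
```

Request:
arm_command:
  increments:
    - [[0.1,0,3.5],[0,0,1.4],5.5]
    - [[0,0,4],[0,0,0],5.5]
    - [[0,0,2.2],[0,0,0],5.5]
    - [[0,0,1.0],[0,0,0],5.5]
    - [[0,0,0],[0,0,0],5.5]
    - [[0,0,0],[0,0,0],1.5]
    - [[0,0,0],[0,0,0],1.5]
    - [[0,0,0],[0,0,0],1.5]
    - [[0,0,0],[0,0,0],1.5]
    - [[0,0,0],[0,0,0],1.5]

```text
time_s: 32.25
position: [0.4576, 0.2728, 0.1807]
tcp_rot: [[-0.023, -1.0, 0.003], [-1.0, 0.023, 0.001], [-0.001, -0.003, -1.0]]
contact_force: [-0.7, -1.1, 6.1]
grip_width: 0.268
```

```bash
python3 - <<'E'
from h import *
s=bot.read_state(); print(s["position"],yaw(),s["grip_width"]*85,s["contact_force"])
E
```

```text
[0.45764938 0.27279478 0.18073976] -91.34 22.81953134716433 [-0.70577015 -1.1371998   6.12440925]
```

Request:
arm_command:
  increments:
    - [[0,0,-2],[0,0,0],1.5]
    - [[0,0,-3],[0,0,0],1.5]
    - [[0,0,-3],[0,0,0],1.5]
    - [[0,0,0],[0,0,0],1.5]
    - [[0,0,0],[0,0,0],1.5]

```text
time_s: 32.88
position: [0.4558, 0.272, 0.2575]
tcp_rot: [[-0.023, -1.0, -0.003], [-1.0, 0.023, -0.001], [0.001, 0.003, -1.0]]
contact_force: [-0.8, -0.3, -3.7]
grip_width: 0.267
```

```bash
python3 - <<'E'
from h import *
s=bot.read_state(); print(s["position"],yaw(),s["grip_width"]*85,s["contact_force"],s["ft_torque"])
snap('wrist','w17'); snap('scene','s17')
E
```

```text
[0.45580364 0.2720336  0.25754848] -91.34 22.66920638626548 [-0.77496028 -0.27815846 -3.72794806] [0.01400351 0.03607639 0.01383776]
```

View pics/w17.png

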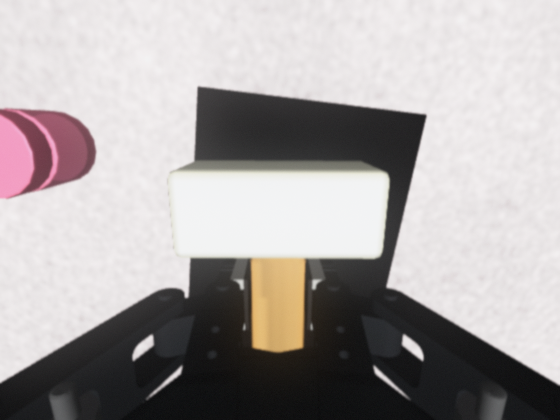

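The mallet is held squarely, head across the top at (280,210). I'll turn it to the platform's yaw and bring it to a standoff in front of the butt.

Request:
arm_command:
  increments:
    - [[0,0,0],[0,0,6.1],1.5]
    - [[2.5,-2.2,0],[0,0,0],1.5]
    - [[2.5,-2.2,0],[0,0,0],1.5]
    - [[2.5,-2.2,0],[0,0,0],1.5]
    - [[2.5,-2.3,0],[0,0,0],1.5]
    - [[0,0,2],[0,0,0],1.5]
    - [[0,0,2],[0,0,0],1.5]
    - [[0,0,0],[0,0,0],1.5]
    - [[0,0,0],[0,0,0],1.5]

```text
time_s: 34.1
position: [0.532, 0.1618, 0.2188]
tcp_rot: [[-0.129, -0.992, -0.001], [-0.992, 0.129, -0.0], [0.0, 0.001, -1.0]]
contact_force: [0.4, 0.0, -3.4]
grip_width: 0.266
```

```bash
python3 - <<'E'
from h import *
s=bot.read_state(); print(s["position"],pl(s["position"]),yaw(),s["grip_width"]*85,s["contact_force"],s["ft_torque"])
c=load('w17'); snap('wrist','w18'); a=snap('scene','s18'); 
A=cv2.resize(np.ascontiguousarray(a["frame"][190:265,235:385,::-1]),None,fx=5,fy=5,interpolation=cv2.INTER_CUBIC)
b=bot.camera('side'); np.savez('pics/d18.npz',**b); u,v=proj(b,[.546,.06,.03]).astype(int); print('side',u,v)
W=cv2.resize(b["frame"][v-22:v+22,u-75:u+75,::-1],(750,220),interpolation=cv2.INTER_CUBIC)
cv2.imwrite('pics/c18.png',np.vstack([A,W]))
E
```

```text
[0.5319758  0.16178009 0.21883501] [-0.07886222  0.27517884] -97.44 22.597601626827984 [ 0.43527609  0.04969452 -3.36736715] [-0.01756655 -0.02124348  0.01262411]
side 249 233
```

View pics/c18.png

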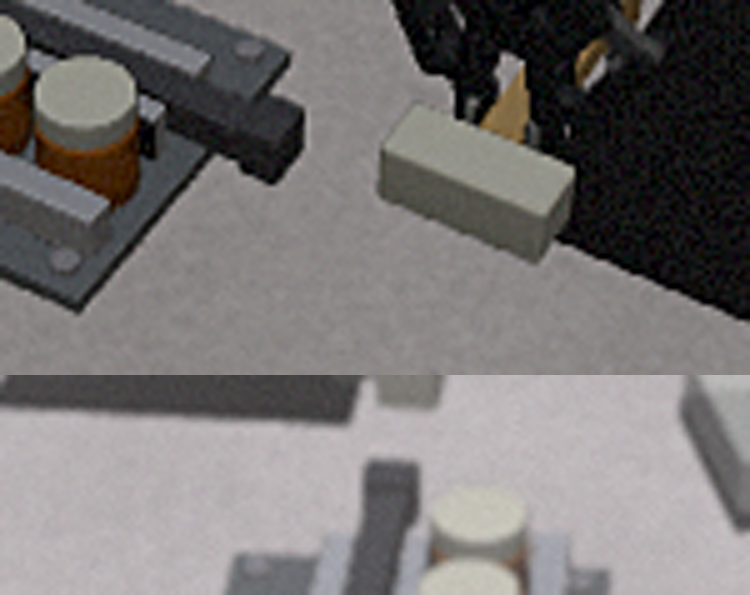

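The butt is at (285,130) in the scene half and about (393,462) in the side half, with the mallet head ahead of it at (410,390). I'll compute the lateral offset.

```bash
python3 - <<'E'
from h import *
b=load('d18'); a=load('s18'); S=lambda x,y:(x/5+249-75-.4,(y-375)/5+233-22-.4); C=lambda x,y:(x/5+235-.4,y/5+190-.4)
for p in((367,462),(419,462),(393,462)): print('butt side',pl(pix(b,*S(*p),.047)).round(4))
for p in((303,108),(276,133)): print('butt scene top',pl(pix(a,*C(*p),.047)).round(4))
for p in((304,148),(274,184)): print('butt scene bottom',pl(pix(a,*C(*p),.015)).round(4))
z=.2188-.1597-.018
for p in((376,405),(442,405)): print('head side bottom',pl(pix(b,*S(*p),z)).round(4))
for p in((418,103),(384,152)): print('head scene top -y face',pl(pix(a,*C(*p),z+.036)).round(4))
E
```

```text
butt side [-0.0588  0.1747]
butt side [-0.0309  0.177 ]
butt side [-0.0448  0.1759]
butt scene top [-0.0583  0.1786]
butt scene top [-0.0368  0.176 ]
butt scene bottom [-0.0636  0.1774]
butt scene bottom [-0.0347  0.1771]
head side bottom [-0.0625  0.241 ]
head side bottom [-0.0252  0.2442]
head scene top -y face [-0.061   0.2366]
head scene top -y face [-0.0246  0.2382]
```

Request:
arm_command:
  increments:
    - [[0,0.25,1.5],[0,0,0],1.5]
    - [[1.5,0,1.0],[0,0,0],1.5]
    - [[2.0,0,0],[0,0,0],1.5]
    - [[0,0,0],[0,0,0],1.5]
    - [[0,0,0],[0,0,0],1.5]

```text
time_s: 34.88
position: [0.5253, 0.1266, 0.1945]
tcp_rot: [[-0.131, -0.991, 0.001], [-0.991, 0.131, 0.0], [-0.0, -0.001, -1.0]]
contact_force: [0.0, 0.2, -4.0]
grip_width: 0.268
```

```bash
cat > st.py <<'E'
from h import *
s=bot.read_state(); print(s["time_s"],s["position"].round(4),pl(s["position"]).round(4),yaw(s),(s["grip_width"]*85).round(1),s["contact_force"].round(1),s["ft_torque"].round(2))
E
python3 st.py
```

```text
Traceback (most recent call last):
  File "st.py", line 2, in <module>
    s=bot.read_state(); print(s["time_s"],s["position"].round(4),pl(s["position"]).round(4),yaw(s),(s["grip_width"]*85).round(1),s["contact_force"].round(1),s["ft_torque"].round(2))
                                                                                                   ^^^^^^^^^^^^^^^^^^^^^^^^^^
AttributeError: 'float' object has no attribute 'round'
```

Request:
arm_command:
  increments:
    - [[1.5,0,0],[0,0,0],1.5]
    - [[2.0,0,0],[0,0,0],1.5]

```text
time_s: 35.12
position: [0.5207, 0.0939, 0.1948]
tcp_rot: [[-0.129, -0.992, 0.002], [-0.992, 0.129, 0.005], [-0.005, -0.001, -1.0]]
contact_force: [-0.1, 12.5, -3.8]
grip_width: 0.264
```

```bash
python3 st.py
```

```text
Traceback (most recent call last):
  File "st.py", line 2, in <module>
    s=bot.read_state(); print(s["time_s"],s["position"].round(4),pl(s["position"]).round(4),yaw(s),(s["grip_width"]*85).round(1),s["contact_force"].round(1),s["ft_torque"].round(2))
                                                                                                   ^^^^^^^^^^^^^^^^^^^^^^^^^^
AttributeError: 'float' object has no attribute 'round'
```

Request:
arm_command:
  increments:
    - [[-2.0,0,0],[0,0,0],1.5]
    - [[0,0,0],[0,0,0],1.5]

```text
time_s: 35.38
position: [0.5233, 0.1125, 0.1945]
tcp_rot: [[-0.128, -0.992, 0.001], [-0.992, 0.128, -0.0], [-0.0, -0.001, -1.0]]
contact_force: [0.0, -0.5, -4.7]
grip_width: 0.269
```

```bash
python3 st.py; python3 - <<'E'
from h import *
snap('scene','s19')
E
```

```text
Traceback (most recent call last):
  File "st.py", line 2, in <module>
    s=bot.read_state(); print(s["time_s"],s["position"].round(4),pl(s["position"]).round(4),yaw(s),(s["grip_width"]*85).round(1),s["contact_force"].round(1),s["ft_torque"].round(2))
                                                                                                   ^^^^^^^^^^^^^^^^^^^^^^^^^^
AttributeError: 'float' object has no attribute 'round'
```

Request:
arm_command:
  increments:
    - [[1.5,0,0],[0,0,0],1.5]
    - [[1.8,0,0],[0,0,0],1.5]
    - [[-2.0,0,0],[0,0,0],1.5]
    - [[0,0,0],[0,0,0],1.5]
    - [[1.4,0,0],[0,0,0],1.5]
    - [[1.4,0,0],[0,0,0],1.5]

```text
time_s: 36.17
position: [0.5174, 0.072, 0.1943]
tcp_rot: [[-0.132, -0.991, -0.0], [-0.991, 0.132, 0.006], [-0.006, 0.001, -1.0]]
contact_force: [-2.6, 42.2, -0.8]
grip_width: 0.268
```

```bash
sed -i 's/(s\["grip_width"\]\*85).round(1)/round(s["grip_width"]*85,1)/' st.py; python3 st.py
```

```text
36.175 [0.5174 0.072  0.1943] [-0.0817  0.1843] -97.56 22.8 [-2.6 42.2 -0.8] [7.04 0.38 0.99]
```

Request:
arm_command:
  increments:
    - [[-2.0,0,0],[0,0,0],1.5]
    - [[0,0,0],[0,0,0],1.5]
    - [[0,0,0],[0,0,0],1.5]

```text
time_s: 36.55
position: [0.5202, 0.0905, 0.1941]
tcp_rot: [[-0.13, -0.991, -0.0], [-0.991, 0.13, -0.001], [0.001, 0.0, -1.0]]
contact_force: [-0.4, 0.3, -4.1]
grip_width: 0.268
```

```bash
python3 st.py
```

```text
36.55 [0.5202 0.0905 0.1941] [-0.0813  0.203 ] -97.48 22.8 [-0.4  0.3 -4.1] [-0.03  0.03  0.  ]
```

Request:
arm_command:
  increments:
    - [[1.4,0,0],[0,0,0],1.5]
    - [[1.5,0,0],[0,0,0],1.5]

```text
time_s: 36.8
position: [0.5165, 0.0686, 0.1948]
tcp_rot: [[-0.136, -0.991, 0.002], [-0.99, 0.136, 0.023], [-0.023, 0.001, -1.0]]
contact_force: [1.9, 66.6, 2.1]
grip_width: 0.268
```

```bash
python3 st.py
```

```text
36.8 [0.5165 0.0686 0.1948] [-0.0821  0.1807] -97.82 22.8 [ 1.9 66.6  2.1] [10.12 -0.47  1.5 ]
```

Request:
arm_command:
  increments:
    - [[0,0,0],[0,0,0],1.5]

```text
time_s: 36.92
position: [0.5163, 0.0693, 0.1948]
tcp_rot: [[-0.133, -0.991, 0.002], [-0.991, 0.133, 0.02], [-0.02, 0.001, -1.0]]
contact_force: [2.7, 40.0, -2.5]
grip_width: 0.268
```

```bash
python3 st.py
```

```text
36.925 [0.5163 0.0693 0.1948] [-0.0824  0.1814] -97.67 22.8 [ 2.7 40.  -2.5] [ 6.15 -0.33  0.96]
```

Request:
arm_command:
  increments:
    - [[-2.9,0,0],[0,0,0],1.5]
    - [[0,0,0],[0,0,0],1.5]
    - [[0,0,0],[0,0,0],1.5]

```text
time_s: 37.3
position: [0.5202, 0.0905, 0.194]
tcp_rot: [[-0.13, -0.992, -0.001], [-0.992, 0.13, -0.001], [0.001, 0.0, -1.0]]
contact_force: [0.4, -0.7, -4.4]
grip_width: 0.269
```

```bash
python3 st.py;  python3 - <<'E'
from h import *
a=snap('scene','s20'); b=snap('side','d20')
A=cv2.resize(np.ascontiguousarray(a["frame"][180:255,210:360,::-1]),None,fx=5,fy=5,interpolation=cv2.INTER_CUBIC)
W=cv2.resize(b["frame"][233-22:233+22,249-75:249+75,::-1],(750,220),interpolation=cv2.INTER_CUBIC)
cv2.imwrite('pics/c20.png',np.vstack([A,W]))
E
```

```text
37.3 [0.5202 0.0905 0.194 ] [-0.0813  0.203 ] -97.47 22.9 [ 0.4 -0.7 -4.4] [-0.01 -0.03  0.  ]
```

View pics/c20.png

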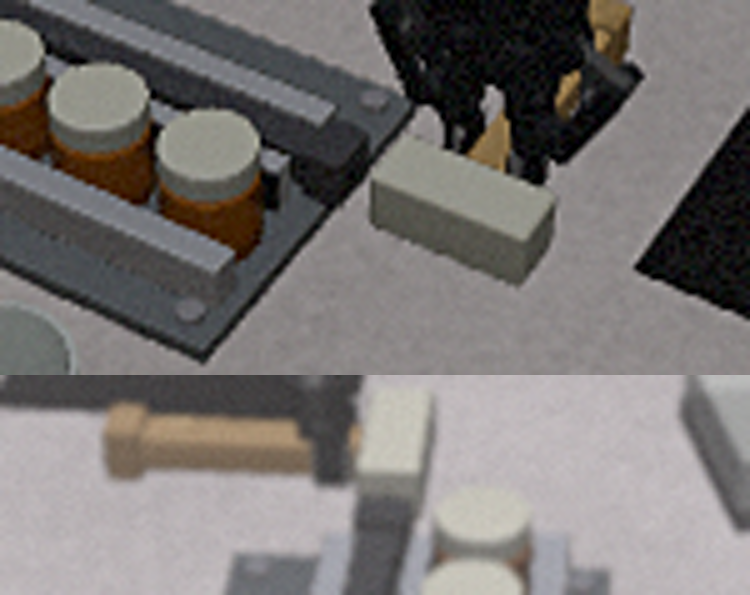

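The butt is now close in, with its face near the plate's edge at (350,175); the mallet is still square in the grip. I'll repeat the same tap to see whether the end point still moves.

Request:
arm_command:
  increments:
    - [[1.4,0,0],[0,0,0],1.5]
    - [[1.5,0,0],[0,0,0],1.5]
    - [[0,0,0],[0,0,0],1.5]

```text
time_s: 37.78
position: [0.5168, 0.0692, 0.195]
tcp_rot: [[-0.134, -0.991, 0.004], [-0.991, 0.134, 0.02], [-0.021, -0.001, -1.0]]
contact_force: [3.8, 40.6, -4.8]
grip_width: 0.268
```

```bash
python3 st.py
```

```text
37.775 [0.5168 0.0692 0.195 ] [-0.0819  0.1814] -97.69 22.8 [ 3.8 40.6 -4.8] [ 6.23 -0.6   0.89]
```

Request:
arm_command:
  increments:
    - [[-2.9,0,0],[0,0,0],1.5]
    - [[0,0,0],[0,0,0],1.5]
    - [[1.4,0,0],[0,0,0],1.5]
    - [[1.7,0,0],[0,0,0],1.5]
    - [[0,0,0],[0,0,0],1.5]

```text
time_s: 38.4
position: [0.5162, 0.0681, 0.195]
tcp_rot: [[-0.136, -0.991, 0.003], [-0.99, 0.136, 0.025], [-0.025, 0.001, -1.0]]
contact_force: [2.9, 49.8, -3.2]
grip_width: 0.27
```

```bash
python3 st.py
```

```text
38.4 [0.5162 0.0681 0.195 ] [-0.0824  0.1802] -97.8 23.0 [ 2.9 49.8 -3.2] [ 7.59 -0.54  1.13]
```

Request:
arm_command:
  increments:
    - [[-3.1,0,0],[0,0,0],1.5]
    - [[0,0,0],[0,0,0],1.5]
    - [[-3.0,0,0],[0,0,0],1.5]
    - [[0,0,0],[0,0,0],1.5]

```text
time_s: 38.9
position: [0.5244, 0.1202, 0.1941]
tcp_rot: [[-0.13, -0.992, -0.0], [-0.992, 0.13, -0.001], [0.001, -0.0, -1.0]]
contact_force: [-0.1, -0.2, -4.3]
grip_width: 0.269
```

```bash
python3 st.py; python3 - <<'E'
from h import *
snap('scene','s21'); snap('side','d21')
A=load('s20'); B=load('s21')
for c in(A,):
  f=lambda x,y:(x/5+210-.4,y/5+180-.4)
  for p,z in(((368,138),.047),((337,165),.047),((364,182),.015),((330,208),.015)): print(pl(pix(c,*f(*p),z)).round(4))
# wedge moved between s20 and s21?  image difference in butt window
a=A['frame'].astype(int)[180:235,255:284]; b=B['frame'].astype(int)[180:235,255:284]
print('diff',np.abs(a-b).max(2).mean(), np.abs(load('s0')['frame'].astype(int)-load('s1')['frame'])[150:200,180:230].max(2).mean())
for p,q in jars(B): print(p.round(1),q,pl(pix(B,*p,.021)).round(4))
E
```

```text
38.9 [0.5244 0.1202 0.1941] [-0.081  0.233] -97.46 22.9 [-0.1 -0.2 -4.3] [-0.    0.07  0.02]
[-0.0554  0.147 ]
[-0.0316  0.1439]
[-0.0566  0.1446]
[-0.0325  0.1396]
diff 5.360501567398119 6.3368
[233.9   3.3] 71 [-1.161  -0.7715]
[191.  195.1] 144 [ 0.0048 -0.0904]
[222.3 209. ] 285 [0.0048 0.0079]
[253.7 223.2] 147 [0.0058 0.1012]
```

Request:
arm_command:
  increments:
    - [[2.5,0,0],[0,0,0],1.5]
    - [[2.0,0,0],[0,0,0],1.5]
    - [[1.9,0,0],[0,0,0],1.5]
    - [[0,0,0],[0,0,0],1.5]

```text
time_s: 39.5
position: [0.5153, 0.0671, 0.195]
tcp_rot: [[-0.136, -0.991, 0.002], [-0.99, 0.136, 0.029], [-0.029, 0.002, -1.0]]
contact_force: [2.8, 56.5, -1.1]
grip_width: 0.263
```

```bash
python3 st.py
```

```text
39.5 [0.5153 0.0671 0.195 ] [-0.0831  0.1792] -97.81 22.3 [ 2.8 56.5 -1.1] [ 8.74 -0.4   1.27]
```

Request:
arm_command:
  increments:
    - [[-3.4,0,0],[0,0,0],1.5]
    - [[-3.0,0,0],[0,0,0],1.5]
    - [[0,0,0],[0,0,0],1.5]
    - [[0,0,0],[0,0,0],1.5]

```text
time_s: 40.0
position: [0.5241, 0.12, 0.194]
tcp_rot: [[-0.131, -0.991, -0.001], [-0.991, 0.131, -0.001], [0.001, 0.001, -1.0]]
contact_force: [0.2, -0.1, -3.2]
grip_width: 0.272
```

```bash
python3 st.py; python3 - <<'E'
from h import *
snap('scene','s22'); snap('side','d22')
def g(n,r): 
  y0,y1,x0,x1=r; return cv2.cvtColor(load(n)['frame'],cv2.COLOR_RGB2GRAY)[y0:y1,x0:x1].astype(np.float32)
def P(n,m,r): a,b=g(n,r),g(m,r); return np.round(cv2.phaseCorrelate(a,b,cv2.createHanningWindow(a.shape[::-1],cv2.CV_32F))[0],2)
for n,m in(('s20','s21'),('s21','s22')): print(n,m,'scene butt',P(n,m,(195,230,260,290)))
for n,m in(('d21','d22'),): print(n,m,'side butt',P(n,m,(225,255,235,268)))
c=load('s22'); print('px for 2mm',proj(c,[*w((-.046,.145)),.047])-proj(c,[*w((-.046,.143)),.047]))
E
```

```text
40.0 [0.5241 0.12   0.194 ] [-0.0813  0.2327] -97.51 23.1 [ 0.2 -0.1 -3.2] [ 0.08  0.03 -0.03]
s20 s21 scene butt [ 0.03 -0.03]
s21 s22 scene butt [-0.01 -0.08]
d21 d22 side butt [ 0.13 -0.23]
px for 2mm [0.7164985  0.29967711]
```

The wedge shows no further shift after the harder tap, so it's home. I'm returning the mallet.

Request:
arm_command:
  increments:
    - [[-1,0,-3],[0,0,0],1.5]
    - [[-1,0,-3],[0,0,0],1.5]
    - [[-3,2,0],[0,0,0],1.5]
    - [[-3,2,0],[0,0,0],1.5]
    - [[-3,2.2,0],[0,0,0],1.5]
    - [[-3.3,2.4,0],[0,0,0],1.5]
    - [[0,0,0],[0,0,-6.1],1.5]
    - [[0,0,0],[0,0,0],1.5]
    - [[0,0,0],[0,0,0],1.5]

```text
time_s: 41.22
position: [0.4579, 0.2734, 0.2541]
tcp_rot: [[-0.026, -1.0, -0.0], [-1.0, 0.026, -0.0], [0.0, 0.0, -1.0]]
contact_force: [-0.5, -1.2, -3.3]
grip_width: 0.268
```

```bash
python3 st.py; python3 - <<'E'
from h import *
print(to(.4576,.2728,.182))
c=snap('wrist','w23'); f=c["frame"].astype(int); m=(f.min(2)>225)&(np.ptp(f,axis=2)<14)
sub=m[150:270,150:410].astype(np.uint8); g=load('w17')['frame'].astype(int)
for F in (g,f):
  M=(F.min(2)>200).astype(np.uint8); M[:165]=0; M[262:]=0; M[:,:160]=0; M[:,400:]=0
  n,_,s,ct=cv2.connectedComponentsWithStats(M); i=1+s[1:,4].argmax(); print(s[i],ct[i])
E
```

```text
41.225 [0.4579 0.2734 0.2541] [-0.1668  0.3762] -91.52 22.8 [-0.5 -1.2 -3.3] [-0.01  0.02  0.  ]
[0.06 0.03 7.21]
[  160   165   228    97 19260] [270.21521288 214.103946  ]
[  160   165   228    97 19371] [270.35511848 211.68840019]
```

Request:
arm_command:
  increments:
    - [[0.05,0,3.5],[0,0,0],1.5]
    - [[0,0,2.5],[0,0,0],1.5]
    - [[0,0,0.9],[0,0,0],1.5]
    - [[0,0,0.25],[0,0,0],1.5]
    - [[0,0,0],[0,0,0],1.5]

```text
time_s: 41.9
position: [0.4582, 0.2739, 0.1836]
tcp_rot: [[-0.024, -1.0, 0.002], [-1.0, 0.024, 0.001], [-0.001, -0.002, -1.0]]
contact_force: [-0.4, -0.3, -3.3]
grip_width: 0.269
```

```bash
python3 st.py
```

```text
41.9 [0.4582 0.2739 0.1836] [-0.1666  0.3768] -91.38 22.8 [-0.4 -0.3 -3.3] [0.07 0.   0.01]
```

Request:
arm_command:
  increments:
    - [[0,0,0],[0,0,0],3]
    - [[0,0,0],[0,0,0],4.5]
    - [[0,0,0],[0,0,0],5.5]
    - [[0,0,0],[0,0,0],5.5]
    - [[0,0,0],[0,0,0],5.5]
    - [[0,0,-2],[0,0,0],5.5]
    - [[0,0,-4],[0,0,0],5.5]
    - [[0,0,-5],[0,0,0],5.5]
    - [[0,5,-5],[0,0,0],5.5]
    - [[0,5,0],[0,0,0],5.5]

```text
time_s: 43.15
position: [0.3645, 0.2768, 0.3415]
tcp_rot: [[-0.025, -1.0, 0.009], [-1.0, 0.025, 0.005], [-0.005, -0.009, -1.0]]
contact_force: [-0.4, 0.7, 0.2]
grip_width: 0.644
```

```bash
python3 st.py; python3 - <<'E'
from h import *
a=snap('scene','s24'); snap('side','d24')
A=cv2.resize(np.ascontiguousarray(a["frame"][120:330,110:480,::-1]),None,fx=2.15,fy=2.15,interpolation=cv2.INTER_CUBIC); cv2.imwrite('pics/f24.png',A)
for p,q in jars(a): print(p.round(1),q,pl(pix(a,*p,.021)).round(4))
E
```

```text
43.15 [0.3645 0.2768 0.3415] [-0.2599  0.3675] -91.42 54.7 [-0.4  0.7  0.2] [ 0.02  0.07 -0.02]
[233.7   3.3] 75 [-1.1605 -0.7723]
[191.1 195.2] 145 [ 0.0047 -0.0901]
[222.2 209. ] 282 [0.005  0.0077]
[253.4 223.3] 146 [0.0063 0.1009]
```

View pics/f24.png

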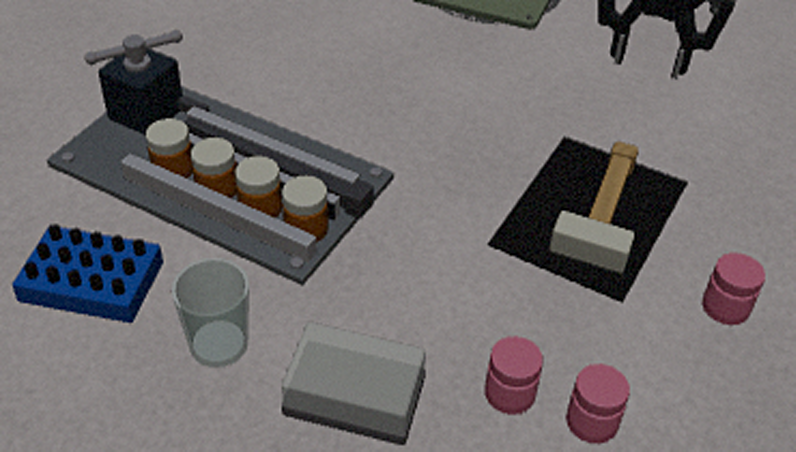

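Request:
arm_command:
  increments:
    - [[0,0,0],[0,0,0],5.5]
    - [[0,0,0],[0,0,0],5.5]
    - [[0,0,0],[0,0,0],5.5]
    - [[0,0,0],[0,0,0],5.5]

```text
time_s: 43.75
position: [0.364, 0.276, 0.3366]
tcp_rot: [[-0.024, -1.0, -0.0], [-1.0, 0.024, -0.0], [0.0, 0.0, -1.0]]
contact_force: [-0.3, -0.8, -0.7]
grip_width: 0.644
```

```bash
python3 st.py; python3 -c "
from rig import bot
print(bot.sign_off())"
```

```text
43.75 [0.364  0.276  0.3366] [-0.2603  0.3666] -91.39 54.7 [-0.3 -0.8 -0.7] [-0.01 -0.04 -0.04]
the job is handed in; nothing more can be done
None
```

I finished the job and handed it in at about 44 s of robot time, with the robot touching nothing.

- **Jars:** All four amber jars stand upright on the platform between the fence and the clamp bar. I put them there by gripping their lids.
- **T-handle:** I turned it clockwise to its stop, pushing the crossbar with the shut fingers. It turned about 546°, and at the end the force rose to about 30 N.
- **Wedge:** I drove it in with six mallet taps. The largest wrist force I read was about 67 N. The last two taps, one of them harder, moved the butt by no more than image noise.
- **Mallet and other things:** The last picture shows the mallet flat on its mat about where it began, and the beaker, rack, tip box and pink jars look undisturbed.

**Checks that disagreed or were not made:**
- **Wedge travel:** It measured about 34 mm in the pictures and about 37 mm from the arm. Both fit the wedge being home only if it began roughly 7 to 10 mm in. I judge it home because it stopped moving, not from a direct reading.
- **Mallet release:** I let go of it about 2 mm above its lying height, so it dropped that far onto the mat.
- **Jar tightness:** I did not test it by touching the jars.

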